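# Load a glass tile in the rotary-table nest and index one division

### The arm

A 7-joint arm with a two-finger parallel gripper is mounted at the origin on the work surface. World frame = base frame: x ahead of the robot, y to its left, z up, the work surface at z = 0. Lengths are in mm, angles in rad, forces in N, time in s.
With the tool pointing down it reaches from about 425 to 875 mm from the base axis. Payload 9.9 kg.
Tool frame: the origin (TCP) lies on the mounting face of the last link; the fingertips stand 173 mm ahead of it and the grasp point (between the pads) lies 155 mm ahead of it; z points along the fingers, y is the direction in which the jaws open and shut (so a half turn about z gives the same grasp; the last joint's range is limited). The gripper opens to 85 mm and grips with 20 to 120 N. Pads are 22 mm wide; open, the fingers measure 114 mm over their backs; the gripper's body (76 mm by 85 mm) begins 54 mm behind the grasp point. The pads swing forward as they close: fully open they stand 13 mm farther back than shut.
Start: joints at [-1.361, 0.576, 0.025, 1.437, -0.015, 1.129, -0.057], TCP at [195.468, 646.085, 404.689] pointing down, gripper open.
Joint ranges: [-2.76, 2.76], [-0.34, 2.15], [-1.52, 1.57], [0.19, 2.46], [-1.09, 4.23], [0.17, 1.99], [-2.82, 2.82]. Speed limits (rad/s): [2.22, 2.22, 3.01, 3.01, 3.14, 3.14, 3.14].

### API

Orientations are given as a unit quaternion [w, x, y, z].
In Python, from plant import sense, cams, ticket gives the robot as it stands.
- The arm moves only by the tool step_arm, never from a script. Its argument "series" is a list of rows, each a list of 4 numbers: the shift along the tool's x, y, z in m, then the turn about the tool's z in degrees. A call has 1 to 20 rows; each row is the pose to reach, as a shift and turn from the pose commanded when the call began, along the tool's axes at that moment; what a row does not reach only later rows make up. A row lasts 1/12 s, in which the tool goes at most 41.7 mm and 7.16 degrees, less where a joint would pass 70% of its speed; a pose out of reach is approached as far as the arm can. A call with a gripper value outside its range is refused whole. "jaw" is the closure in counts, from 0 (fully open) to 255 (shut), set as the call begins (left out, the last holds). The fingers move at their own pace and stop on an object; "squeeze" is the grip in N (left out, the last holds). Time passes only in rows, so rows that repeat a pose let the fingers close. It gives the time, the measured TCP pose, the force and the opening at its end, in the units of the state.
- sense(): the state, without advancing time (a new reading comes with each control period).
- cams.camera(name): name is "scene" or "side" or "wrist"; returns a dict with "frame" (420x560x3 uint8, red, green, blue), "depth" (420x560 float32, mm along the optical axis (not along the pixel's ray), 0 where there is no reading), "fx", "fy", "cx", "cy" (pixels), "rvec" (rotation vector, rad) and "tvec" (3), from world to camera coordinates, as OpenCV has them; the wrist camera has in their place "tool_from_camera" (4x4, takes a point from camera to tool coordinates, whose origin is the TCP and whose axes are the flange's). Camera axes: x right, y down, z forward; pixel columns grow to the right and rows downward; lengths in mm; the calibration is good to about 2 mm. The wrist camera is an equidistant fisheye: a pixel r from the principal point sees the ray r / f radians off the axis. A picture is of the moment at which its call begins: read the wrist's pose just before it.
- ticket.sign_off(): hands the job in, once; it reports no verdict.
The state is a dict: "t": time; "joints": joint angles; "qd": joint speeds; "joint_efforts": joint torques, N m; "tool_pos": TCP position; "eef_rot": TCP orientation; "contact_force": force on the tool from outside, world axes, zero at the start; "ft_torque": the same for the moment, N m; "opening": finger opening in mm.
Only numpy, scipy, OpenCV 4.12 (cv2) and the standard library are available. Lean on these libraries where they do the work, as an engineer would, in place of code of your own. Each camera call takes 0.05 s, during which the arm holds its last target.

### The job

Lift the blue glass tile out of its wooden tray by the thin ground end that sticks out, lay it flat on the cork mat and let go, then take it again nearer its plain end, hook the thin edge under the red lip of the nest on the rotary table and lower the other end until the tile lies flat between lip and end stop. Then index the table for the next ray of the star: bring the handwheel clockwise (seen from its handle side) up to its zero, handle straight up, and from there give it exactly three more full turns clockwise, so that it stops with the handle straight up again. Let go of everything, treat the glass gently and leave the jacks, the tumbler and the brush where they are.

Things in the scene. Friction and masses are not known exactly. Their poses are not given: they have to be found in the camera images.
- tile: Cobalt-blue glass tile, 150 x 60 x 10 mm (x, y, z), 190 to 290 g, loose. Origin: centre of its underside, z up, x towards the plain end. The last 14 mm at -x are ground down to a frosted white step 5 mm thick, flush with the underside. White star marks and one cut ray (towards +x) on top. Grip it across its 60 mm width, by the long sides.
- step_edge (a point): On the tile: middle of the lower edge of the thin step's end face, at (-75, 0, 0) mm of the tile. This edge goes under the lip.
- tray: Fixed light-wood tray. Origin on the bench under the centre of the tile that lies flat in it; x as the tile's. Floor 14 mm above the bench and walls 30 mm above the bench, both from x = -20 to +86 mm, side walls y = 32.5 to 42.5 mm each side: only the 55 mm of tile sticking out at -x can be gripped, with 14 mm of air under it. The tile lifts straight up.
- mat: Fixed cork mat, 220 (x) x 110 (y) x 5 mm, on the bench. Origin: centre of its underside, on the bench. The tile is laid on it lengthwise, about central.
- machine: Fixed worm-geared rotary table on a dark riser plate (x -145 to +125, y +-115 mm). Origin: on the bench under the table's axis, z up. On its -y side a horizontal worm shaft parallel to y, at x = -82 mm and 92 mm above the bench, carries the handwheel.
- turntable: Steel disc, 200 mm diameter, with the aluminium nest on it. Origin: on the turning axis in the disc's top face, 142 mm above the bench; z up, x along the nest from red lip to end stop. 36:1 worm: 10 degrees clockwise from above per clockwise wheel turn; pushing the disc cannot turn it. A seated tile's origin is at (0, 0, 14) mm here, 2.5 mm play each way, same x.
- nest_bed (a point): Centre of the nest's bed, (0, 0, 14) mm of the turntable, 156 mm above the bench; axes as the turntable. Bed 44 mm wide, so fingers can hold the tile's sides from x = +5 to +70 mm, 14 mm of room below. Side guides: inner faces y = +-32.5 mm, 9 mm above the bed, from the lip to x = -20 mm, then flared outward to x = -7 mm.
- lip_mouth (a point): Middle of the lower front edge of the red lip, (-67.5, 0, 24.7) mm of the turntable, axes as the turntable. The lip is 66 mm wide and overhangs the bed by 10 mm: 10.7 mm clear above the bed at this mouth, 9 mm at the back wall (face at x = -77.5 mm); its top is 20 mm above the bed. The thin edge slides in with the tile's thin end lowered 12 to 18 degrees.
- end_stop (a point): Foot of the inner face of the end stop, (78, 0, 14) mm of the turntable: 44 mm wide, 7 mm above the bed, leaning outward 8 degrees. It keeps the tile from being slid in flat; the plain end is lowered just inside it.
- handwheel (a joint): Turn of the steel handwheel (115 mm over the rim, three spokes), rad, growing clockwise seen from its handle side: the top goes towards the machine's +x. 0 = handle straight up. It starts 0.4 to 1.4 rad short of 0 (negative); three turns past zero is 18.85. Stiff: 2 to 3 N at the handle; it stays where it is left.
- wheel_axis (a point): Point on the handwheel's axis, level along y with the middle of the handle: (-82, -182, 92) mm of the machine, axes as the machine.
- handle_mid (a point): Middle of the handwheel's black handle: 20 mm diameter, 85 mm long, parallel to the machine's y, 45 mm from the wheel's axis; its middle is 54 mm clear of the rim. It revolves freely on its own pin, so pinched from above it can be carried round a 45 mm circle in the vertical plane, hand always pointing down. Lowest point of its centre: 47 mm above the bench.
- jacks: Bystander: steel glassmaker's jacks (long tweezers), 200 mm, lying on the bench. Origin on the bench near the middle.
- tumbler: Bystander: amber glass tumbler, 76 mm diameter, 95 mm tall. Origin: centre of its underside.
- brush: Bystander: wooden bench brush, 190 mm, lying on the bench. Origin: centre of its underside.
Not all that is in view belongs to the job. Of the things shaped like the tile, the blue one is meant.

How it is judged:
By the outcome, as a careful person would: the job done as asked, in the order asked, and still so for the second after the job is handed in, with the robot touching nothing.
It also fails if it takes over 72 s, if anything falls off the work surface, if the arm or the gripper's body presses on something with over 40 N, if the wrist force passes 120 N, or if a joint passes its speed limit or range.

## Working session

There is one attempt and no reset: what is moved stays moved. The work goes in short steps, Python scripts to look and compute and a tool call to move; the robot and the scene stay as the last step left them, time stands still between calls to the robot, and variables do not carry over. Pictures are saved under pics/ and viewed, and the job is handed in when it is done.

Besides the shell and the picture viewer there is one more tool, called after "Emit:" by a JSON object that holds its "fn" and its "kwargs". step_arm: Moves the arm, as the interface text tells. Its arguments: {"type":"object","properties":{"series":{"type":"array"},"jaw":{"type":"number"},"squeeze":{"type":"number"}},"required":["series"]}

```bash
mkdir -p pics; ls
cat > h.py <<'E'
import numpy as np, cv2
from scipy.spatial.transform import Rotation as R
from plant import sense, cams, ticket
def Rq(q): return R.from_quat([q[1],q[2],q[3],q[0]]).as_matrix()
def world(c,u,v,d=None,z=None):
    Rm=cv2.Rodrigues(np.array(c['rvec'],float))[0]; t=np.array(c['tvec'],float).ravel()
    ray=np.array([(u-c['cx'])/c['fx'],(v-c['cy'])/c['fy'],1.0])
    o=-Rm.T@t; r=Rm.T@ray
    s=d if d is not None else (z-o[2])/r[2]
    return o+s*r
def save(n,im,s=1): cv2.imwrite('pics/'+n, cv2.resize(im[:,:,::-1],None,fx=s,fy=s))
E
python3 - <<'E'
from h import *
import pickle
s=sense()
print(s)
for n in ['scene','side','wrist']:
    c=cams.camera(n); pickle.dump(c,open(n+'0.pkl','wb')); save(n+'0.png',c['frame'],1.4)
    print(n,{k:c[k] for k in c if k not in('frame','depth')})
print(sense()['t'])
E
```

```text
pics
{'t': 0.0, 'joints': array([-1.36076736,  0.57652575,  0.02482411,  1.43790445, -0.01499436,
        1.12900305, -0.05649007]), 'qd': array([-2.47874611e-04, -4.90190278e-04, -1.53279550e-04,  8.98948653e-04,
       -5.73894887e-05,  1.82046900e-03,  1.10507568e-04]), 'joint_efforts': array([-1.73765505e-05, -7.65749645e+01,  2.25004479e+00, -2.85954040e+01,
        1.52132276e-02,  1.26706148e-02, -4.35964523e-06]), 'tool_pos': array([195.4166147 , 645.92048518, 403.84750429]), 'eef_rot': array([-8.12101980e-05,  1.46355220e-01,  9.89231754e-01, -8.24183339e-04]), 'contact_force': array([ 0.00886942, -0.07606835,  0.73400451]), 'ft_torque': array([-0.03691657, -0.03202496, -0.02336294]), 'opening': 85.52519098901324}
scene {'fx': 420.9096069445313, 'fy': 420.9096069445313, 'cx': 279.86499340169473, 'cy': 207.89252666149793, 'rvec': array([ 2.0138055 ,  1.58092776, -0.53568014]), 'tvec': array([-168.78810541, -297.01571521, 1444.24647831])}
side {'fx': 446.5316648527955, 'fy': 446.5316648527955, 'cx': 279.1111923070673, 'cy': 210.60601388905013, 'rvec': array([ 2.20811016, -0.81143373,  0.3412661 ]), 'tvec': array([-344.42706054,  370.30608462, 1111.70196324])}
wrist {'fx': 325.19226210127806, 'fy': 325.19226210127806, 'cx': 280.4653835625428, 'cy': 211.29183871614345, 'tool_from_camera': array([[ 1.54944278e-03, -9.65538291e-01, -2.60256429e-01,
         6.57306665e+01],
       [ 9.99998600e-01,  1.33167034e-03,  1.01308509e-03,
         9.67994994e-01],
       [-6.31596682e-04, -2.60257634e-01,  9.65539002e-01,
         3.11985015e+01],
       [ 0.00000000e+00,  0.00000000e+00,  0.00000000e+00,
         1.00000000e+00]])}
0.15
```

View pics/scene0.png

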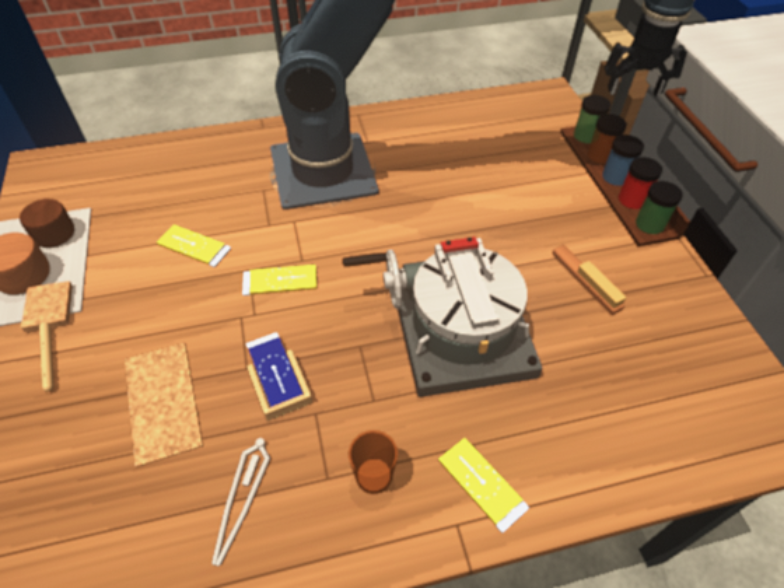

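View pics/side0.png

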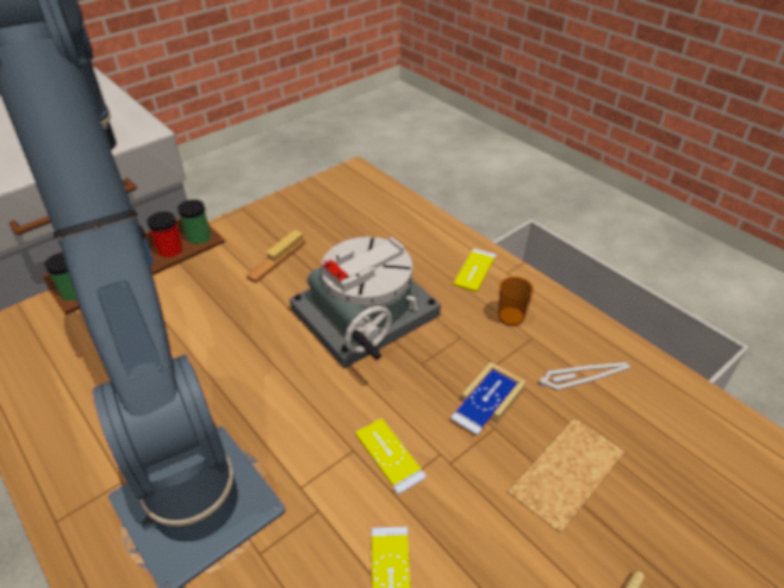

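View pics/wrist0.png

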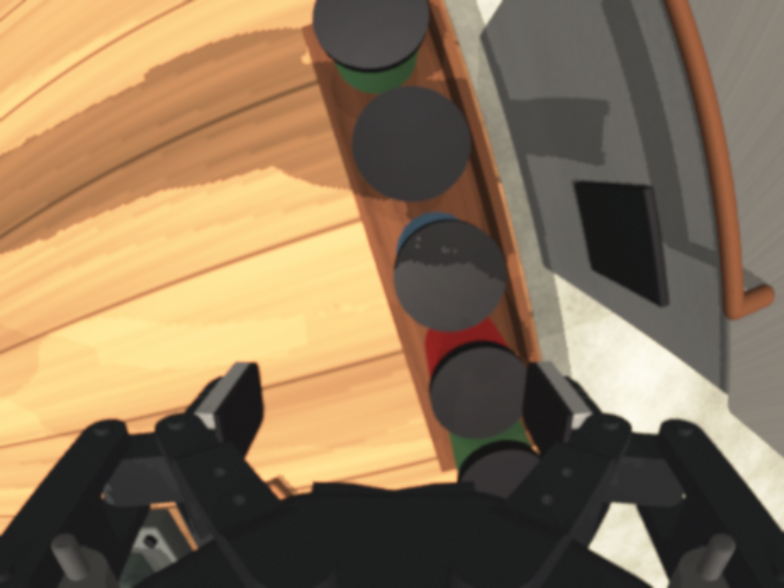

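Run:
```python
from h import *
import pickle
for n in ['scene','side']:
    c=pickle.load(open(n+'0.pkl','rb')); f=c['frame']; hsv=cv2.cvtColor(f,cv2.COLOR_RGB2HSV); d=c['depth']
    def pts(mask,z):
        cn=max(cv2.findContours(mask.astype(np.uint8),cv2.RETR_EXTERNAL,cv2.CHAIN_APPROX_NONE)[0],key=cv2.contourArea)[:,0]
        return cn,np.array([world(c,u,v,z=z)[:2] for u,v in cn],np.float32)
    blue=(hsv[...,0]>105)&(hsv[...,0]<130)&(hsv[...,1]>150)&(hsv[...,2]>80)
    roi=np.zeros_like(blue); 
    if n=='scene': roi[230:300,160:230]=1
    else: roi[250:310,310:390]=1
    cn,p=pts(cv2.morphologyEx((blue&roi).astype(np.uint8),cv2.MORPH_CLOSE,np.ones((5,5))),24)
    print(n,'blue',cv2.minAreaRect(p),cn.mean(0), cv2.boxPoints(cv2.minAreaRect(p)).tolist())
    red=(((hsv[...,0]<5)|(hsv[...,0]>175))&(hsv[...,1]>170)&(hsv[...,2]>120))
    roi[:]=0
    if n=='scene': roi[165:185,310:350]=1
    else: roi[180:205,225:255]=1
    m=red&roi
    cn,p=pts(m,176); print('red',cv2.minAreaRect(p),m.sum(),cn.mean(0))
    ds=[world(c,u,v,d=d[v,u]) for v,u in np.argwhere(m)]; print('red depth med',np.median(ds,0))
    # depth heights on tile
    print('tile depth z', np.median([world(c,u,v,d=d[v,u])[2] for v,u in np.argwhere(blue) if d[v,u]>0]))
    save(n+'m.png',f[150:290,160:400] if n=='scene' else f[160:390,190:460],3 if n=='scene' else 2.2)
```

```text
scene blue ((551.5198974609375, -181.7108154296875), (124.68614196777344, 55.23062515258789), 11.15365982055664) [196.36290323 264.87903226] [[485.012451171875, -166.67678833007812], [495.6962890625, -220.86422729492188], [618.02734375, -196.74484252929688], [607.343505859375, -142.55740356445312]]
red ((463.5425720214844, 181.7734832763672), (61.98564529418945, 21.661977767944336), 87.28838348388672) 147 [327.84210526 174.35087719]
red depth med [464.22066504 181.59564953 174.98444302]
tile depth z 24.53916272326387
side blue ((548.9313354492188, -182.6469268798828), (129.73910522460938, 56.17633819580078), 11.4689359664917) [347.38947368 283.58947368] [[479.7720947265625, -168.01803588867188], [490.9420166015625, -223.07269287109375], [618.090576171875, -197.27581787109375], [606.920654296875, -142.22116088867188]]
red ((451.2028503417969, 179.06179809570312), (60.65589904785156, 21.367706298828125), 85.7948226928711) 99 [239.29411765 192.76470588]
red depth med [451.60175131 182.38513167 173.39666579]
tile depth z 23.948193152598947
```

View pics/scenem.png

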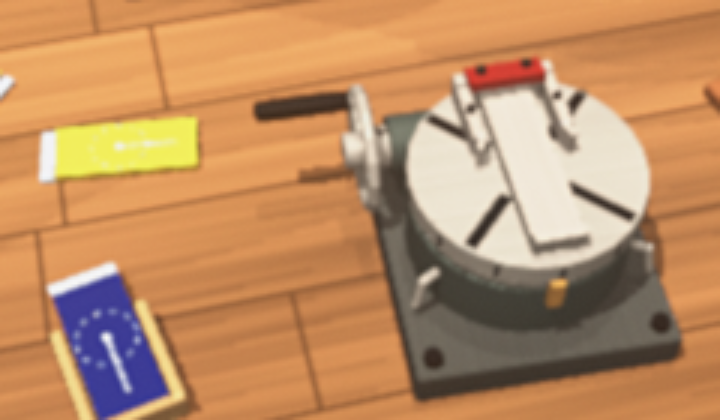

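View pics/sidem.png

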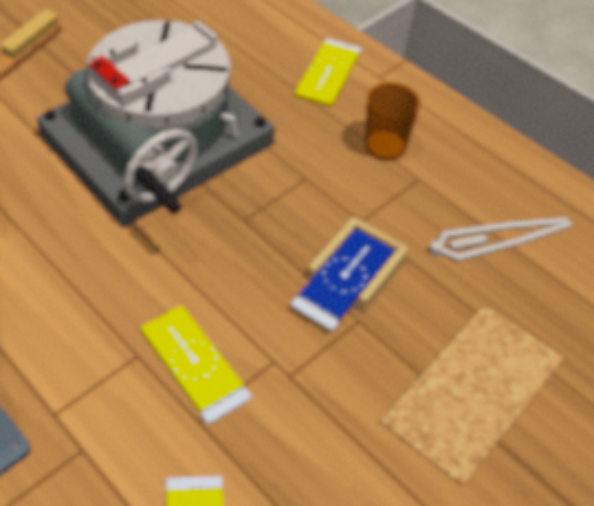

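Run:
```python
from h import *
import pickle
for n in ['scene','side']:
    c=pickle.load(open(n+'0.pkl','rb')); f=c['frame']; d=c['depth']
    hsv=cv2.cvtColor(f,cv2.COLOR_RGB2HSV)
    Rm=cv2.Rodrigues(np.array(c['rvec'],float))[0]; t=np.array(c['tvec']).ravel()
    v,u=np.mgrid[0:420,0:560]
    P=np.stack([(u-c['cx'])/c['fx']*d,(v-c['cy'])/c['fy']*d,d],-1)
    W=(P-t)@Rm  # R^T (P-t)
    X,Y,Z=W[...,0],W[...,1],W[...,2]
    near=(d>0)&(np.hypot(X-530,Y-165)<140)
    disc=near&(abs(Z-142)<5)
    p=W[disc][:,:2].astype(np.float32)
    (cc,r)=cv2.minEnclosingCircle(p); 
    # edge circle fit: robust - hull
    h=cv2.convexHull(p)[:,0]; e=cv2.fitEllipse(h)
    print(n,'disc',disc.sum(),cc,r,'ell',e,'z',np.median(Z[disc]))
    # riser plate: top face height?
    zz=Z[(d>0)&(X>380)&(X<680)&(Y>40)&(Y<300)]
    hist=np.histogram(zz,bins=np.arange(0,190,5)); print([(int(b),int(a)) for a,b in zip(*hist) if a>60])
    ris=(d>0)&(X>370)&(X<690)&(Y>20)&(Y<320)&(Z>8)&(Z<40)&(hsv[...,2]<120)&(hsv[...,1]<120)
    pr=W[ris]; print('riser z',np.median(pr[:,2])); rc=cv2.minAreaRect(pr[:,:2].astype(np.float32)); print(rc, cv2.boxPoints(rc).round().tolist())
    bl=(d>0)&(X>380)&(X<520)&(Y>-90)&(Y<90)&(Z>70)&(hsv[...,2]<75)
    b=W[bl]; print('handle',len(b),b.min(0),b.max(0),np.median(b,0), np.argwhere(bl).mean(0))
    if len(b)>5:
        vx=cv2.fitLine(b[:,:3].astype(np.float32),cv2.DIST_HUBER,0,.01,.01).ravel(); print(vx)
    nest=near&(Z>150)&(Z<161)
    p=W[nest]; print('bed',len(p),np.median(p,0),cv2.minAreaRect(p[:,:2].astype(np.float32)))
    # mat
    mat=(d>0)&(Z>2.5)&(Z<9)
    hh=hsv
    print('jack/mat later')
```

```text
scene disc 2719 (519.0950927734375, 159.42898559570312) 126.89160919189453 ell ((518.6251831054688, 165.3997344970703), (204.65162658691406, 253.4751739501953), 128.10096740722656) z 142.85124965058924
[(0, 1060), (5, 102), (10, 109), (15, 102), (20, 88), (25, 111), (30, 103), (35, 704), (40, 1320), (45, 138), (50, 102), (55, 94), (60, 87), (65, 97), (70, 88), (75, 93), (80, 120), (85, 101), (90, 112), (95, 123), (100, 192), (105, 157), (110, 87), (115, 136), (120, 144), (125, 120), (130, 105), (135, 195), (140, 2318), (145, 339), (150, 193), (155, 830), (160, 165), (165, 165), (170, 113), (175, 96)]
riser z 37.41506216544288
((555.797607421875, 178.36520385742188), (230.26034545898438, 216.1015625), 86.19422149658203) [[440.0, 71.0], [656.0, 56.0], [671.0, 286.0], [456.0, 300.0]]
handle 115 [403.30469908 -20.60748574  82.69056102] [518.17034807  88.64329123 127.91873955] [413.38313798  25.92174584 120.0130684 ] [187.49565217 264.33913043]
[ 1.2136576e-01  9.9150163e-01 -4.6850666e-02  4.1344418e+02
  2.0483561e+01  1.1992439e+02]
bed 1053 [536.40017931 178.72206508 156.71554755] ((5
[... 588 characters left out ...]
135, 299), (140, 958), (145, 174), (150, 245), (155, 351), (160, 128), (165, 82), (170, 97)]
riser z 35.52792833399497
((522.0422973632812, 177.6849822998047), (230.2916259765625, 267.6839599609375), 86.17823791503906) [[381.0, 72.0], [648.0, 54.0], [663.0, 284.0], [396.0, 301.0]]
handle 156 [392.57584229 -24.87969267  91.96942916] [518.00688993  87.79724177 127.99860369] [400.1482746   14.84963049 121.62091662] [244.60897436 261.76282051]
[8.31051171e-02 9.96540129e-01 1.14747300e-03 3.99963593e+02
 1.33403387e+01 1.21680214e+02]
bed 616 [529.12434756 177.81036663 155.63969378] ((533.8016357421875, 139.09555053710938), (166.164306640625, 180.30035400390625), 88.0250473022461)
jack/mat later
```

Emit:
{"fn": "step_arm", "kwargs": {"series": [[-0.01,-0.01,-0.005,-2],[-0.03,-0.03,-0.01,-5],[-0.435,-0.418,-0.045,-13],[-0.435,-0.418,-0.045,-13],[-0.435,-0.418,-0.045,-13],[-0.435,-0.418,-0.045,-13],[-0.435,-0.418,-0.045,-13],[-0.435,-0.418,-0.045,-13],[-0.435,-0.418,-0.045,-13],[-0.435,-0.418,-0.045,-13],[-0.435,-0.418,-0.045,-13],[-0.435,-0.418,-0.045,-13],[-0.435,-0.418,-0.045,-13],[-0.435,-0.418,-0.045,-13],[-0.435,-0.418,-0.045,-13],[-0.435,-0.418,-0.045,-13],[-0.435,-0.418,-0.045,-13],[-0.435,-0.418,-0.045,-13],[-0.435,-0.418,-0.045,-13],[-0.435,-0.418,-0.045,-13]]}}

```text
t: 1.82
tool_pos: [490.2, 121.4, 449.5]
eef_rot: [-0.0, 0.032, 0.999, 0.0]
contact_force: [-0.2, -0.8, -0.2]
opening: 85.4
```

```bash
cat >> h.py <<'E'
def wsnap(name,s=1.4):
    import pickle
    st=sense(); c=cams.camera('wrist'); c['T']=Rq(st['eef_rot']); c['p']=np.array(st['tool_pos'])
    pickle.dump(c,open(name+'.pkl','wb')); save(name+'.png',c['frame'],s); return c
def wray(c,u,v):
    x=(u-c['cx'])/c['fx']; y=(v-c['cy'])/c['fy']; r=np.hypot(x,y)+1e-12
    ray=np.stack([x/r*np.sin(r),y/r*np.sin(r),np.cos(r)],-1)
    M=np.array(c['tool_from_camera'])
    o=c['T']@M[:3,3]+c['p']; return o,ray@M[:3,:3].T@c['T'].T
def wz(c,u,v,z):
    o,r=wray(c,np.asarray(u,float),np.asarray(v,float)); s=(z-o[2])/r[...,2]; return o+s[...,None]*r
def wproj(c,P):
    M=np.array(c['tool_from_camera']); q=(np.asarray(P,float)-c['p'])@c['T']; q=(q-M[:3,3])@M[:3,:3]
    th=np.arctan2(np.hypot(q[...,0],q[...,1]),q[...,2]); n=np.hypot(q[...,0],q[...,1])+1e-12
    return np.stack([c['cx']+c['fx']*th*q[...,0]/n,c['cy']+c['fy']*th*q[...,1]/n],-1)
def wcloud(c):
    v,u=np.mgrid[0:420,0:560]; o,r=wray(c,u.astype(float),v.astype(float))
    x=(u-c['cx'])/c['fx']; y=(v-c['cy'])/c['fy']; th=np.hypot(x,y)
    return o+r*(c['depth']/np.cos(th))[...,None]
def st():
    s=sense(); q=s['eef_rot']; T=Rq(q)
    print('t',round(s['t'],2),'pos',np.round(s['tool_pos'],1),'yawx',round(np.degrees(np.arctan2(T[1,0],T[0,0])),2),'tilt',round(np.degrees(np.arccos(-T[2,2])),2),'F',np.round(s['contact_force'],1),'op',round(s['opening'],1),'j',np.round(s['joints'],2))
    return s
def move(target,yaw=None):
    s=sense(); T=Rq(s['eef_rot']); d=T.T@(np.array(target)-s['tool_pos'])
    y=np.degrees(np.arctan2(T[1,0],T[0,0])); 
    print('shift m',np.round(d/1000,4),'turn',None if yaw is None else round(-((yaw-y+180)%360-180),2))
E
python3 - <<'E'
from h import *
st(); c=wsnap('w1');
E
```

```text
t 1.82 pos [490.2 121.4 449.5] yawx 176.29 tilt 0.04 F [-0.2 -0.8 -0.2] op 85.4 j [-0.43  0.28  0.13  1.81 -0.04  1.05  1.22]
```

View pics/w1.png

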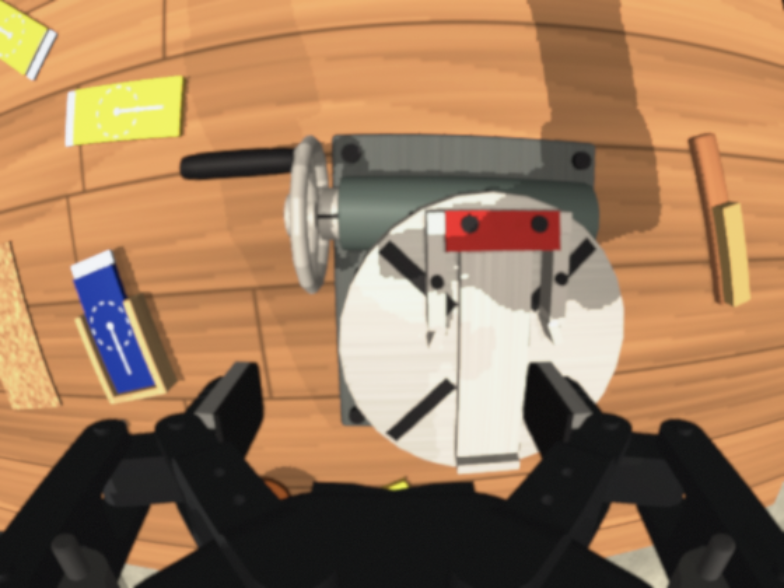

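Run:
```python
from h import *
import pickle
c=pickle.load(open('w1.pkl','rb')); f=c['frame']; hsv=cv2.cvtColor(f,cv2.COLOR_RGB2HSV); W=wcloud(c); d=c['depth']
X,Y,Z=W[...,0],W[...,1],W[...,2]; ok=d>0
def rect(m,z,name):
    m=m.astype(np.uint8); cs=cv2.findContours(m,cv2.RETR_EXTERNAL,cv2.CHAIN_APPROX_NONE)[0]; cn=max(cs,key=cv2.contourArea)[:,0]
    p=wz(c,cn[:,0],cn[:,1],z)[:,:2].astype(np.float32); r=cv2.minAreaRect(p)
    print(name,np.round(r[0],1),np.round(r[1],1),round(r[2],2),'px',cn.mean(0).round(), cv2.boxPoints(r).round(1).tolist()); return p
red=((hsv[...,0]<6)|(hsv[...,0]>174))&(hsv[...,1]>180)&(hsv[...,2]>100)
red[:140]=0;red[185:]=0;red[:,:300]=0
rect(red,176,'lip top'); print('lip z',np.median(Z[red&ok]))
blue=(hsv[...,0]>105)&(hsv[...,0]<130)&(hsv[...,1]>150); blue[:170]=0; blue[290:]=0; blue[:,130:]=0
p=rect(cv2.morphologyEx(blue.astype(np.uint8),cv2.MORPH_CLOSE,np.ones((7,7))),24,'blue'); print('tile z',np.median(Z[blue&ok]))
disc=ok&(abs(Z-142)<4); disc[:,:235]=0; disc[:120]=0
disc=cv2.morphologyEx(disc.astype(np.uint8),cv2.MORPH_OPEN,np.ones((3,3)))
cn=max(cv2.findContours(disc,cv2.RETR_EXTERNAL,cv2.CHAIN_APPROX_NONE)[0],key=cv2.contourArea)[:,0]
p=wz(c,cn[:,0],cn[:,1],142)[:,:2]
from scipy.optimize import least_squares
r=least_squares(lambda q:np.hypot(p[:,0]-q[0],p[:,1]-q[1])-100,[533,177],loss='soft_l1',f_scale=1)
res=np.hypot(p[:,0]-r.x[0],p[:,1]-r.x[1])-100
print('disc',r.x,np.median(abs(res)),len(p),(abs(res)<3).sum(),'z',np.median(Z[disc>0]))
# bed
bed=ok&(abs(Z-156)<4)&(hsv[...,2]>120); bed[:178]=0
bed=cv2.morphologyEx(bed.astype(np.uint8),cv2.MORPH_OPEN,np.ones((5,5)))
rect(bed,156,'bed'); print(np.median(Z[bed>0]))
# handle
h=ok&(hsv[...,2]<90)&(Z>60); h[:,:125]=0;h[:,215:]=0;h[:95]=0;h[135:]=0
P=W[h]; print('handle',len(P),P.min(0),P.max(0)); rect(h,np.percentile(P[:,2],50),'handle@med'); print(np.percentile(P[:,2],[5,50,95]))
# rim 
rm=ok&(Z>60)&(hsv[...,1]<40)&(hsv[...,2]>60); rm[:,:200]=0; rm[:,235:]=0; rm[:95]=0; rm[215:]=0
P=W[rm]; print('rim',P.min(0),P.max(0))
mat=ok&(hsv[...,0]>8)&(hsv[...,0]<22)&(Z>3); mat[:,60:]=0;mat[:170]=0
```

```text
lip top [456.8 185.5] [63.3 20.6] 87.76 px [358. 164.] [[445.29998779296875, 154.3000030517578], [465.8999938964844, 153.5], [468.29998779296875, 216.8000030517578], [447.79998779296875, 217.60000610351562]]
lip z 173.6189070577759
blue [ 551.3 -177. ] [133.5  59.8] 9.15 px [ 81. 235.] [[480.70001220703125, -158.0], [490.20001220703125, -217.10000610351562], [622.0, -195.89999389648438], [612.4000244140625, -136.8000030517578]]
tile z 23.458371656879933
disc [554.13984848 220.28713284] 25.948425056112654 575 41 z 141.73713903365547
bed [543.6 183.5] [ 44.8 144.6] 87.98 px [352. 253.] [[470.6000061035156, 163.6999969482422], [615.0999755859375, 158.60000610351562], [616.7000122070312, 203.3000030517578], [472.1000061035156, 208.39999389648438]]
155.69338968354253
handle 1437 [395.79243864 -19.41101292 114.20506143] [416.19625501  62.82518935 126.6959753 ]
handle@med [406.2  22.1] [81.4 17.8] 86.35 px [170. 116.] [[394.79998779296875, -17.899999618530273], [412.5, -19.100000381469727], [417.70001220703125, 62.20000076293945], [399.8999938964844, 63.29999923706055]]
[118.5790239  122.56321992 124.46061911]
rim [394.52746017  50.68847805  60.11562946] [498.87245964  81.63856123 149.61852397]
```

Emit:
{"fn": "step_arm", "kwargs": {"series": [[-0.003,-0.015,0,-2],[-0.006,-0.045,0,-5],[-0.009,-0.085,0,-9],[-0.027,-0.313,0.0,-15],[-0.027,-0.313,0.0,-15],[-0.027,-0.313,0.05,-15],[-0.027,-0.313,0.12,-15],[-0.027,-0.313,0.12,-15],[-0.027,-0.313,0.12,-15],[-0.027,-0.313,0.12,-15],[-0.027,-0.313,0.12,-15],[-0.027,-0.313,0.12,-15],[-0.027,-0.313,0.12,-15]], "jaw": 0}}

```text
t: 2.95
tool_pos: [497.4, -192.7, 330.1]
eef_rot: [0.0, -0.098, 0.995, 0.0]
contact_force: [0.2, 0.0, 0.8]
opening: 85.4
```

Run:
```python
from h import *
st(); c=wsnap('w2');
```

```text
t 2.95 pos [ 497.4 -192.7  330.1] yawx -168.73 tilt 0.04 F [0.2 0.  0.8] op 85.4 j [ 0.17  0.46  0.17  1.91 -0.11  0.78  2.16]
```

View pics/w2.png

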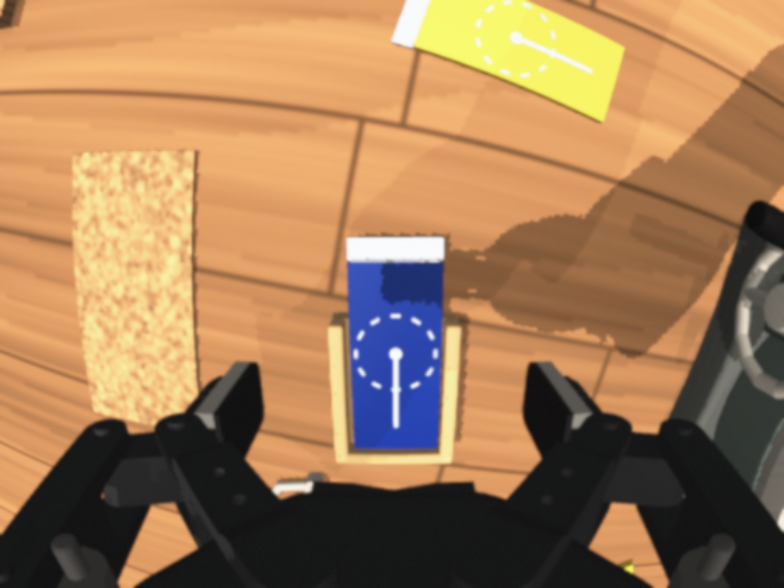

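Run:
```python
from h import *
import pickle
c=pickle.load(open('w2.pkl','rb')); f=c['frame']; hsv=cv2.cvtColor(f,cv2.COLOR_RGB2HSV); W=wcloud(c); d=c['depth']; Z=W[...,2]
def rect(m,z,name):
    m=m.astype(np.uint8); cn=max(cv2.findContours(m,cv2.RETR_EXTERNAL,cv2.CHAIN_APPROX_NONE)[0],key=cv2.contourArea)[:,0]
    p=wz(c,cn[:,0],cn[:,1],z)[:,:2].astype(np.float32); r=cv2.minAreaRect(p)
    print(name,np.round(r[0],1),np.round(r[1],1),round(r[2],2),cv2.boxPoints(r).round(1).tolist(),'z',np.median(Z[(m>0)&(d>0)]))
blue=(hsv[...,0]>105)&(hsv[...,0]<130)&(hsv[...,1]>150); blue[:,:230]=0; blue[:,330:]=0
k=np.ones((7,7))
rect(cv2.morphologyEx(blue.astype(np.uint8),cv2.MORPH_CLOSE,k),24,'blue')
wh=(hsv[...,1]<50)&(hsv[...,2]>150); wh[:165]=0; wh[190:]=0; wh[:,:240]=0; wh[:,325:]=0
rect(wh,19,'step')
wood=hsv
mat=np.zeros_like(wh); mat[100:310,45:145]=1
g=cv2.GaussianBlur(f,(3,3),0).astype(float)
mm=mat&(hsv[...,2]>190)&(hsv[...,1]<150)
mm=cv2.morphologyEx(mm.astype(np.uint8),cv2.MORPH_CLOSE,k); mm=cv2.morphologyEx(mm,cv2.MORPH_OPEN,np.ones((9,9)))
rect(mm,5,'mat')
print([wz(c,np.array([u/1.4]),np.array([v/1.4]),5)[0].round(1)[:2].tolist() for u,v in [(73,155),(195,151),(92,410),(199,425)]])
```

```text
blue [ 550.9 -178.8] [132.3  57.7] 11.61 [[480.20001220703125, -163.89999389648438], [491.79998779296875, -220.39999389648438], [621.5, -193.8000030517578], [609.9000244140625, -137.1999969482422]] z 23.63861841660932
step [ 477.5 -193.6] [16.  60.5] 11.39 [[463.70001220703125, -165.5], [475.6000061035156, -224.8000030517578], [491.3999938964844, -221.60000610351562], [479.3999938964844, -162.3000030517578]] z 18.630307517005406
mat [ 567.2 -390.9] [147.9 277.6] 88.52 [[426.6000061035156, -461.20001220703125], [704.0999755859375, -468.3999938964844], [707.9000244140625, -320.6000061035156], [430.3999938964844, -313.3999938964844]] z 4.239407132552742
[[450.1, -448.6], [437.8, -339.8], [664.9, -427.2], [646.6, -319.5]]
```

Emit:
{"fn": "step_arm", "kwargs": {"series": [[-0.002,0.001,0.015,0],[-0.005,0.003,0.05,0],[-0.006,0.003,0.09,0],[-0.006,0.003,0.115,0],[-0.006,0.003,0.135,0],[-0.006,0.003,0.143,0],[-0.006,0.003,0.147,0],[-0.006,0.003,0.147,0]], "jaw": 40, "squeeze": 40}}

```text
t: 3.67
tool_pos: [502.7, -189.3, 183.2]
eef_rot: [0.0, -0.098, 0.995, 0.0]
contact_force: [-0.1, -0.9, 0.6]
opening: 72.1
```

Run:
```python
from h import *
import pickle
st(); c=wsnap('w3'); 
c=pickle.load(open('scene0.pkl','rb'))
P=np.array([world(c,u/1.4,v/1.4,z=5)[:2] for u,v in [(125,358),(183,345),(201,446),(138,463)]]); print(P.round(1).tolist(),P.mean(0))
c=pickle.load(open('side0.pkl','rb'))
P=np.array([world(c,u/1.4,v/1.4,z=5)[:2] for u,v in [(510,490),(577,421),(624,455),(558,527)]]); print(P.round(1).tolist(),P.mean(0))
```

```text
t 3.67 pos [ 502.7 -189.3  183.2] yawx -168.76 tilt 0.04 F [-0.1 -0.9  0.6] op 72.1 j [ 0.2   0.68  0.11  2.03 -0.16  0.44  2.19]
[[447.7, -451.4], [443.6, -345.5], [657.8, -321.8], [663.4, -424.5]] [ 553.13787363 -385.82748107]
[[439.7, -344.5], [651.1, -329.7], [656.1, -434.4], [450.1, -444.4]] [ 549.26202382 -388.25595944]
```

View pics/w3.png

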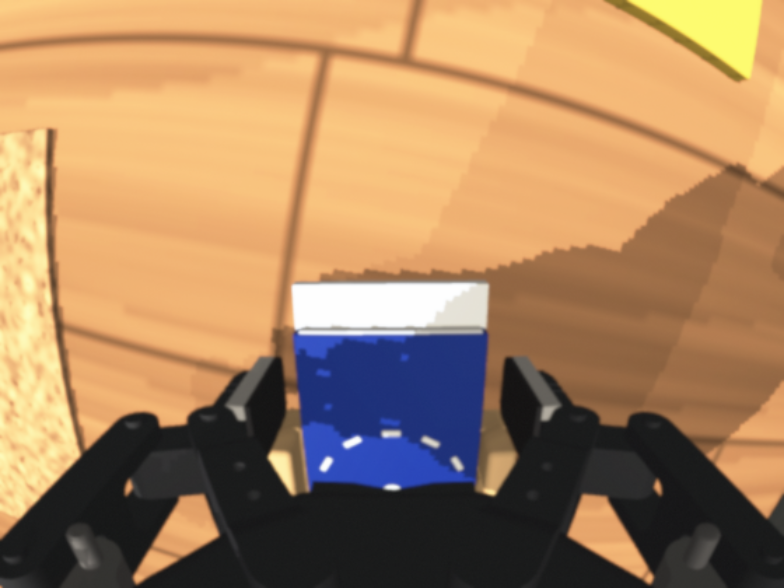

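Emit:
{"fn": "step_arm", "kwargs": {"series": [[0,0,0,0],[0,0,0,0],[0,0,0,0],[0,0,0,0],[0,0,0,0],[0,0,0,0]], "jaw": 255, "squeeze": 40}}

```text
t: 4.22
tool_pos: [502.7, -189.9, 184.4]
eef_rot: [0.001, -0.097, 0.995, -0.0]
contact_force: [-1.2, 0.4, 6.0]
opening: 58.5
```

Emit:
{"fn": "step_arm", "kwargs": {"series": [[0,0,-0.002,0],[0,0,-0.006,0],[0,0,-0.012,0],[0,0,-0.022,0],[0,0,-0.034,0],[0,0,-0.045,0],[0,0,-0.05,0],[0,0,-0.05,0]]}}

```text
t: 4.88
tool_pos: [502.4, -190.2, 234.3]
eef_rot: [0.001, -0.097, 0.995, -0.001]
contact_force: [-0.4, 0.2, -2.9]
opening: 58.5
```

Run:
```python
from h import *
st(); c=wsnap('w4'); d=cams.camera('side'); save('s4.png',d['frame'][220:340,280:420],5)
```

```text
t 4.88 pos [ 502.4 -190.2  234.3] yawx -168.84 tilt 0.14 F [-0.4  0.2 -2.9] op 58.5 j [ 0.19  0.6   0.13  2.   -0.14  0.55  2.18]
```

View pics/w4.png

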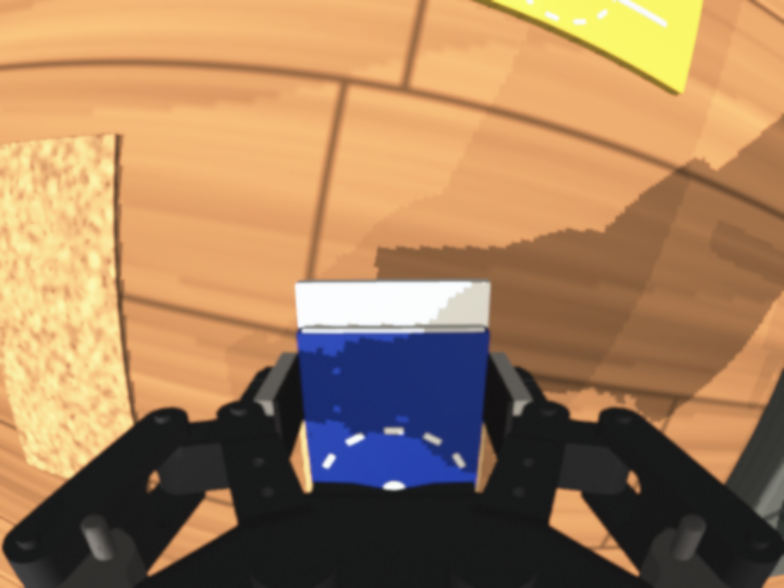

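View pics/s4.png

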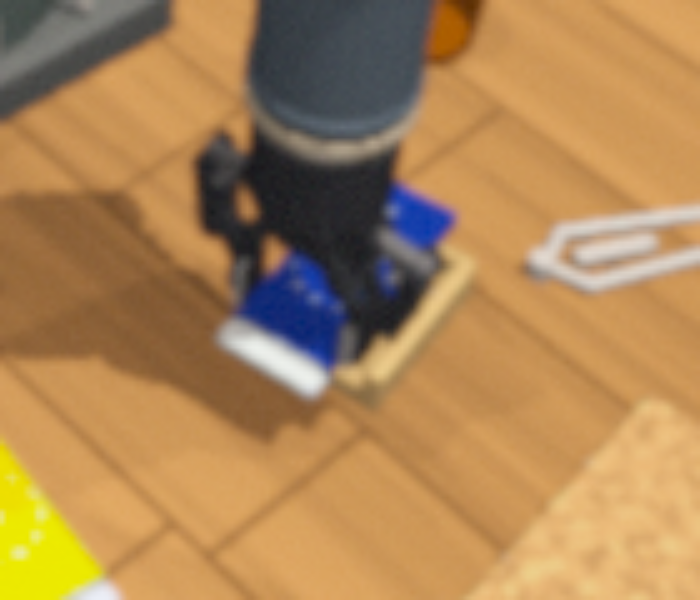

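Emit:
{"fn": "step_arm", "kwargs": {"series": [[0.001,-0.004,0,0],[0.003,-0.016,0,1],[0.006,-0.036,0,2],[0.01,-0.06,0,3],[0.014,-0.085,0,4],[0.018,-0.11,0,5],[0.022,-0.135,0,6],[0.026,-0.16,0,6],[0.029,-0.18,0,6],[0.031,-0.192,0,6],[0.032,-0.197,0,6],[0.032,-0.197,0,6]]}}

```text
t: 5.98
tool_pos: [508.1, -390.7, 232.2]
eef_rot: [-0.0, -0.044, 0.999, -0.0]
contact_force: [-0.3, 0.6, -1.8]
opening: 58.8
```

Run:
```python
from h import *
st(); c=wsnap('w5'); W=wcloud(c); 
for u,v in [(280,212),(280,225),(280,245),(280,270),(280,300),(250,270),(310,270),(150,150),(40,150),(40,250)]:
    print((u,v),W[v,u].round(1))
```

```text
t 5.98 pos [ 508.1 -390.7  232.2] yawx -174.96 tilt 0.04 F [-0.3  0.6 -1.8] op 58.8 j [ 0.5   0.71  0.14  1.72 -0.14  0.72  2.37]
(280, 212) [ 479.3 -392.4   66.3]
(280, 225) [ 485.4 -391.9   65.5]
(280, 245) [ 492.4 -391.3   71.5]
(280, 270) [ 504.4 -390.2   71. ]
(280, 300) [ 519.1 -388.9   72.2]
(250, 270) [ 505.5 -403.4   71.4]
(310, 270) [ 503.3 -377.    71. ]
(150, 150) [ 463.3 -479.1   -0.6]
(40, 150) [ 4.653e+02 -5.758e+02 -4.000e-01]
(40, 250) [ 548.2 -586.9   -1.3]
```

View pics/w5.png

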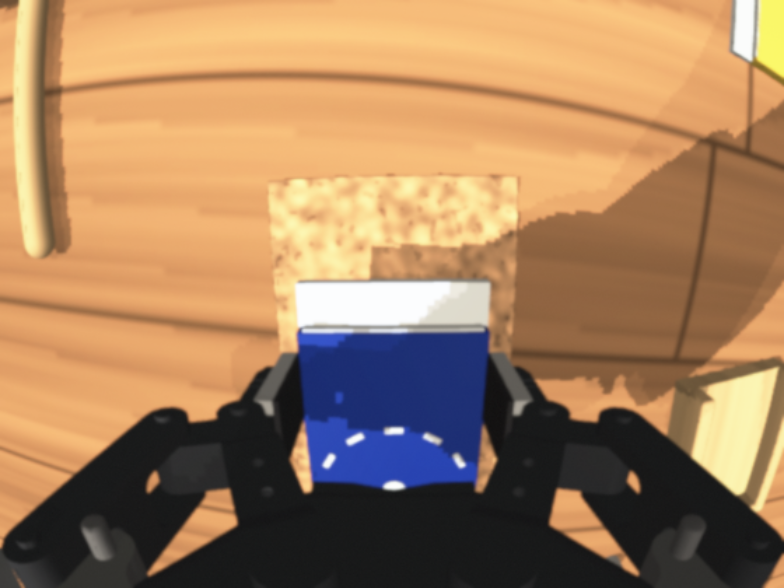

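Emit:
{"fn": "step_arm", "kwargs": {"series": [[0,0,0.006,0],[0,0,0.018,0],[0,0,0.032,0],[0,0,0.044,0],[0,0,0.051,0],[0,0,0.054,0],[0,0,0.055,0],[0,0,0.056,0],[0,0,0.057,0]]}}

```text
t: 6.78
tool_pos: [509.1, -389.6, 176.2]
eef_rot: [0.0, -0.045, 0.999, -0.0]
contact_force: [-0.5, -0.4, -1.4]
opening: 58.5
```

Emit:
{"fn": "step_arm", "kwargs": {"series": [[0,0,0.0005,0],[0,0,0.001,0],[0,0,0.001,0]]}}

```text
t: 7.03
tool_pos: [509.0, -389.6, 175.6]
eef_rot: [0.0, -0.045, 0.999, -0.0]
contact_force: [-1.0, 2.0, 3.8]
opening: 58.8
```

Emit:
{"fn": "step_arm", "kwargs": {"series": [[0,0,0.0005,0],[0,0,0.001,0],[0,0,0.001,0]]}}

```text
t: 7.28
tool_pos: [508.9, -389.6, 175.6]
eef_rot: [0.001, -0.045, 0.999, -0.0]
contact_force: [-3.8, 3.1, 15.5]
opening: 58.9
```

Emit:
{"fn": "step_arm", "kwargs": {"series": [[0,0,-0.001,0],[0,0,-0.0012,0]]}}

```text
t: 7.45
tool_pos: [509.0, -389.6, 175.7]
eef_rot: [0.001, -0.045, 0.999, -0.0]
contact_force: [-1.5, 1.4, 5.6]
opening: 58.2
```

Emit:
{"fn": "step_arm", "kwargs": {"series": [[0,0,0,0],[0,0,0,0],[0,0,0,0],[0,0,0,0],[0,0,-0.003,0],[0,0,-0.012,0],[0,0,-0.03,0],[0,0,-0.055,0],[0,0,-0.08,0],[0,0,-0.08,0]], "jaw": 40}}

```text
t: 8.28
tool_pos: [509.9, -390.6, 260.5]
eef_rot: [0.003, -0.045, 0.999, -0.002]
contact_force: [1.0, -1.0, -0.0]
opening: 71.9
```

Run:
```python
from h import *
st(); c=wsnap('w6'); f=c['frame']; hsv=cv2.cvtColor(f,cv2.COLOR_RGB2HSV); W=wcloud(c)
blue=(hsv[...,0]>105)&(hsv[...,0]<130)&(hsv[...,1]>150); blue[:,:150]=0; blue[:,400:]=0
def rect(m,z,name):
    m=m.astype(np.uint8); cn=max(cv2.findContours(m,cv2.RETR_EXTERNAL,cv2.CHAIN_APPROX_NONE)[0],key=cv2.contourArea)[:,0]
    p=wz(c,cn[:,0],cn[:,1],z)[:,:2].astype(np.float32); r=cv2.minAreaRect(p)
    print(name,np.round(r[0],1),np.round(r[1],1),round(r[2],2),cv2.boxPoints(r).round(1).tolist())
rect(cv2.morphologyEx(blue.astype(np.uint8),cv2.MORPH_CLOSE,np.ones((7,7))),15,'blue')
wh=(hsv[...,1]<50)&(hsv[...,2]>150); wh[:,:200]=0; wh[:,360:]=0
rect(wh,10,'step')
```

```text
t 8.28 pos [ 509.9 -390.6  260.5] yawx -174.86 tilt 0.44 F [ 1. -1. -0.] op 71.9 j [ 0.49  0.68  0.15  1.7  -0.13  0.77  2.36]
blue [ 556.8 -383.7] [132.1  57.7] 5.88 [[488.1000061035156, -361.79998779296875], [494.0, -419.20001220703125], [625.5, -405.70001220703125], [619.5999755859375, -348.29998779296875]]
step [ 483.3 -391.1] [16.1 61. ] 5.51 [[472.3999938964844, -361.5], [478.20001220703125, -422.20001220703125], [494.20001220703125, -420.6000061035156], [488.29998779296875, -360.0]]
```

View pics/w6.png

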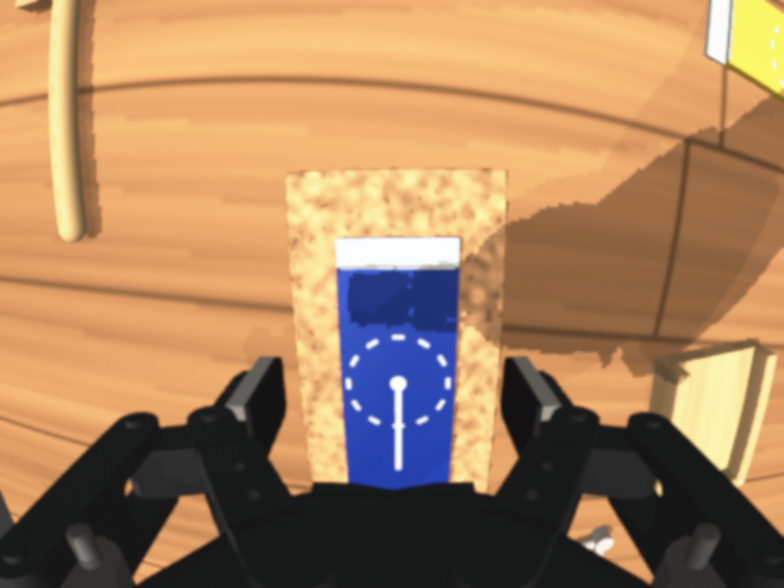

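Emit:
{"fn": "step_arm", "kwargs": {"series": [[-0.01,0,0,0],[-0.03,0.001,0,0],[-0.06,0.002,0,0],[-0.083,0.003,0.005,-0.4],[-0.092,0.003,0.02,-0.4],[-0.092,0.003,0.04,-0.4],[-0.092,0.003,0.055,-0.4],[-0.092,0.003,0.066,-0.4],[-0.092,0.003,0.072,-0.4],[-0.092,0.003,0.072,-0.4],[-0.092,0.003,0.072,-0.4]]}}

```text
t: 9.25
tool_pos: [600.3, -378.3, 182.9]
eef_rot: [-0.0, -0.048, 0.999, 0.0]
contact_force: [-0.7, 0.0, 0.3]
opening: 71.8
```

Run:
```python
from h import *
st(); c=wsnap('w7'); move([601.7,-379.6,176.5],-174.5)
```

```text
t 9.25 pos [ 600.3 -378.3  182.9] yawx -174.44 tilt 0.01 F [-0.7  0.   0.3] op 71.8 j [ 0.42  0.85  0.14  1.54 -0.15  0.75  2.29]
shift m [-0.0011 -0.0013  0.007 ] turn 0.06
```

View pics/w7.png

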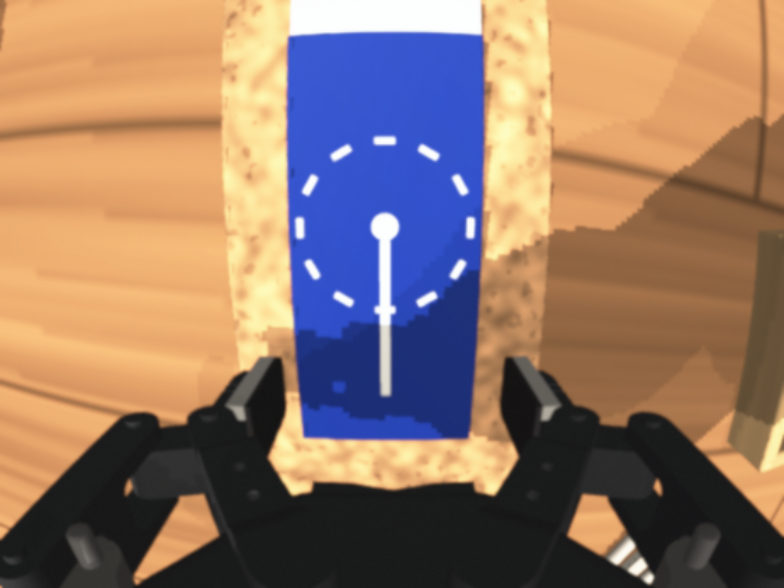

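Emit:
{"fn": "step_arm", "kwargs": {"series": [[-0.001,-0.0015,0.003,0],[-0.001,-0.0015,0.0055,0],[-0.001,-0.0015,0.0055,0]]}}

```text
t: 9.55
tool_pos: [601.3, -379.7, 177.5]
eef_rot: [0.0, -0.048, 0.999, -0.0]
contact_force: [0.2, 0.1, -0.1]
opening: 72.4
```

Emit:
{"fn": "step_arm", "kwargs": {"series": [[0,0,0,0],[0,0,0,0],[0,0,0,0],[0,0,0,0],[0,0,0,0],[0,0,0,0]], "jaw": 255, "squeeze": 20}}

```text
t: 10.05
tool_pos: [601.4, -379.7, 177.8]
eef_rot: [0.0, -0.049, 0.999, -0.0]
contact_force: [-0.8, -0.4, 3.5]
opening: 59.3
```

Emit:
{"fn": "step_arm", "kwargs": {"series": [[0,0,-0.002,0],[0,0,-0.006,0],[0,0,-0.011,0],[0,0,-0.017,0],[0,0,-0.023,0],[0,0,-0.028,0],[0,0,-0.031,0],[0,0,-0.032,0],[0,0,-0.032,0]]}}

```text
t: 10.8
tool_pos: [601.4, -379.6, 209.8]
eef_rot: [0.0, -0.049, 0.999, -0.0]
contact_force: [-0.4, -1.5, -3.0]
opening: 59.1
```

```bash
cat >> h.py <<'E'
def tilt(c,dbg=True):
    # tile plane from depth on blue pixels -> angle (deg) thin end down positive about tool y
    hsv=cv2.cvtColor(c['frame'],cv2.COLOR_RGB2HSV); W=wcloud(c)
    m=(hsv[...,0]>105)&(hsv[...,0]<130)&(hsv[...,1]>150)&(c['depth']>0); m=cv2.erode(m.astype(np.uint8),np.ones((5,5)))>0
    P=W[m]; ax=-c['T'][:,0]; ax[2]=0; ax/=np.linalg.norm(ax)
    s=(P-c['p'])@ax; a=np.polyfit(s,P[:,2],1); r=P[:,2]-np.polyval(a,s); k=abs(r)<4; a=np.polyfit(s[k],P[k,2],1)
    print('tilt deg (thin down +)',round(np.degrees(np.arctan(a[0])),2),'top z at TCP axis',round(a[1],1),'rel TCP',round(a[1]-c['p'][2],1),'s range',s.min().round(),s.max().round())
E
python3 - <<'E'
from h import *
st(); c=wsnap('w8'); tilt(c)
E
```

```text
t 10.8 pos [ 601.4 -379.6  209.8] yawx -174.43 tilt 0.03 F [-0.4 -1.5 -3. ] op 59.1 j [ 0.42  0.82  0.14  1.53 -0.15  0.8   2.29]
tilt deg (thin down +) 0.81 top z at TCP axis 46.6 rel TCP -163.2 s range -111.0 22.0
```

View pics/w8.png

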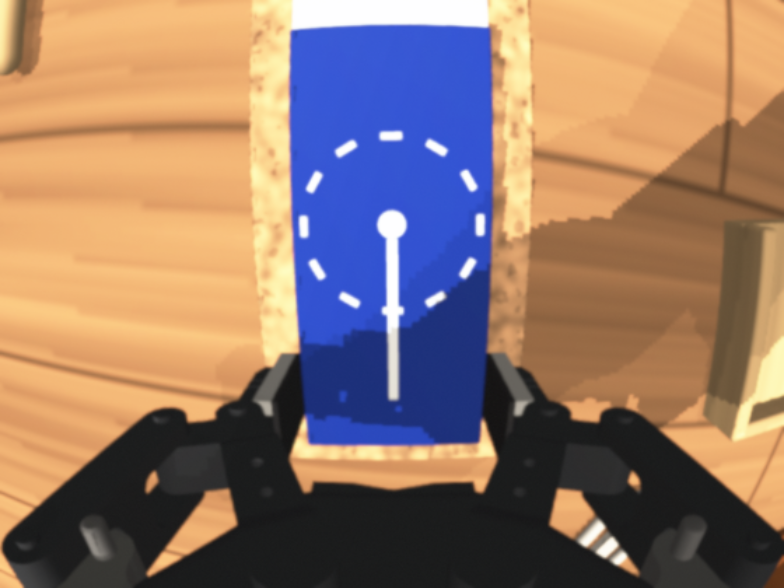

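Emit:
{"fn": "step_arm", "kwargs": {"series": [[0,0,0.006,0],[0,0,0.016,0],[0,0,0.025,0],[0,0,0.03,0],[0,0,0.032,0],[0,0,0.0325,0]]}}

```text
t: 11.35
tool_pos: [600.9, -379.1, 177.0]
eef_rot: [-0.001, -0.049, 0.999, 0.001]
contact_force: [-6.0, 4.1, 16.4]
opening: 59.4
```

Emit:
{"fn": "step_arm", "kwargs": {"series": [[0,0,0,0],[0,0,0,0],[0,0,0,0],[0.004,0,0,0],[0.011,0,0,0],[0.015,0,0,0],[0.015,0,0,0]], "jaw": 40}}

```text
t: 11.93
tool_pos: [584.9, -381.7, 176.9]
eef_rot: [-0.001, -0.048, 0.999, -0.0]
contact_force: [-0.2, -0.0, -0.3]
opening: 71.9
```

Emit:
{"fn": "step_arm", "kwargs": {"series": [[0,0,0,0],[0,0,0,0],[0,0,0,0],[0,0,0,0],[0,0,0,0]], "jaw": 255, "squeeze": 20}}

```text
t: 12.35
tool_pos: [586.2, -381.3, 177.2]
eef_rot: [-0.0, -0.048, 0.999, -0.0]
contact_force: [-4.0, 0.8, 6.2]
opening: 59.2
```

Emit:
{"fn": "step_arm", "kwargs": {"series": [[0,0,-0.003,0],[0,0,-0.01,0],[0,0,-0.022,0],[0,0,-0.04,0],[0,0,-0.06,0],[0.001,0.005,-0.082,0],[0.003,0.015,-0.105,0],[0.006,0.03,-0.128,0.5],[0.01,0.05,-0.15,1],[0.015,0.074,-0.17,1.5],[0.02,0.1,-0.185,2],[0.026,0.128,-0.195,2.5],[0.031,0.156,-0.2,3],[0.037,0.184,-0.2,3.5],[0.043,0.212,-0.2,4],[0.049,0.24,-0.2,4.5],[0.054,0.268,-0.2,5],[0.06,0.296,-0.2,5.5],[0.065,0.322,-0.2,6],[0.069,0.342,-0.2,6.5]], "squeeze": 40}}

```text
t: 14.02
tool_pos: [483.8, -45.0, 377.8]
eef_rot: [0.001, 0.007, 1.0, 0.001]
contact_force: [-0.1, -0.2, -2.7]
opening: 58.4
```

Run:
```python
from h import *
st(); c=wsnap('w9'); tilt(c); move([412.5,187,378],178)
```

```text
t 14.02 pos [483.8 -45.  377.8] yawx 179.14 tilt 0.08 F [-0.1 -0.2 -2.7] op 58.4 j [-0.15  0.33  0.2   1.97 -0.09  0.85  1.65]
tilt deg (thin down +) 0.53 top z at TCP axis 215.1 rel TCP -162.7 s range -96.0 36.0
shift m [0.0734 0.2279 0.0004] turn 1.3
```

View pics/w9.png

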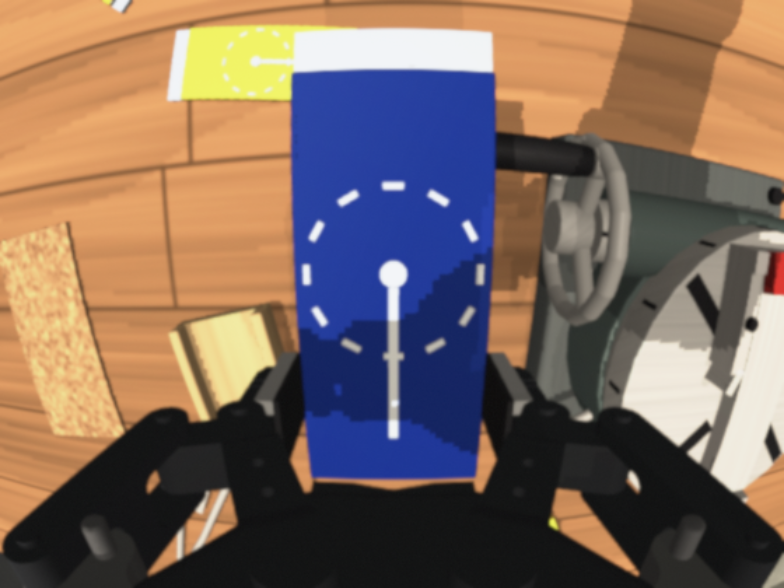

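Emit:
{"fn": "step_arm", "kwargs": {"series": [[0.002,0.006,0,0],[0.006,0.02,0,0],[0.013,0.04,0,0.5],[0.021,0.065,0,0.5],[0.029,0.09,0,1],[0.038,0.118,0,1],[0.047,0.146,0,1.3],[0.055,0.172,0,1.3],[0.062,0.194,0,1.3],[0.068,0.21,0,1.3],[0.072,0.222,0,1.3],[0.073,0.227,0,1.3],[0.073,0.228,0,1.3],[0.073,0.228,0,1.3]]}}

```text
t: 15.23
tool_pos: [415.7, 181.3, 377.2]
eef_rot: [0.0, 0.02, 1.0, -0.0]
contact_force: [-0.8, -0.2, -2.6]
opening: 58.3
```

Run:
```python
from h import *
import pickle
st(); c=wsnap('w10'); tilt(c); move([412.5,187,352],178)
d=cams.camera('side'); pickle.dump(d,open('s10.pkl','wb')); save('s10.png',d['frame'][110:270,130:330],4)
d=cams.camera('scene'); save('sc10.png',d['frame'][100:260,220:420],4)
```

```text
t 15.23 pos [415.7 181.3 377.2] yawx 177.74 tilt 0.04 F [-0.8 -0.2 -2.6] op 58.3 j [-0.62  0.29  0.14  2.04 -0.05  0.82  1.08]
tilt deg (thin down +) 0.51 top z at TCP axis 214.5 rel TCP -162.7 s range -96.0 37.0
shift m [0.0035 0.006  0.0251] turn -0.3
```

View pics/w10.png

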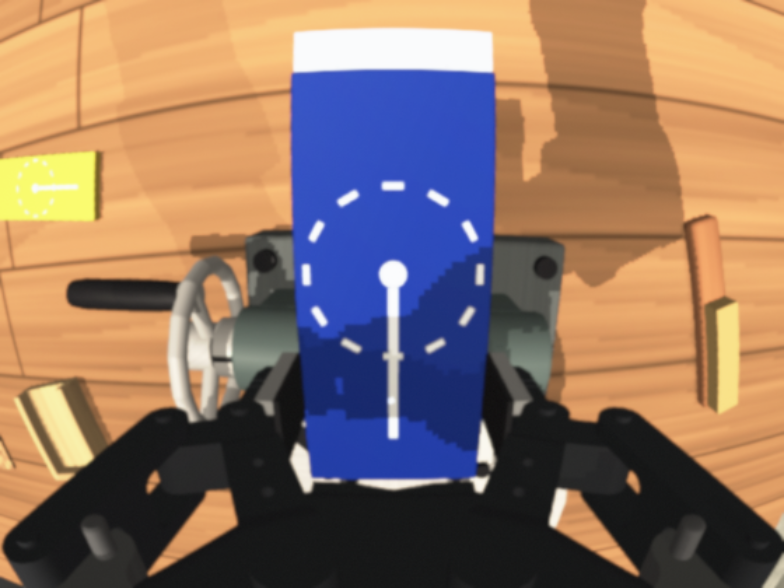

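View pics/s10.png

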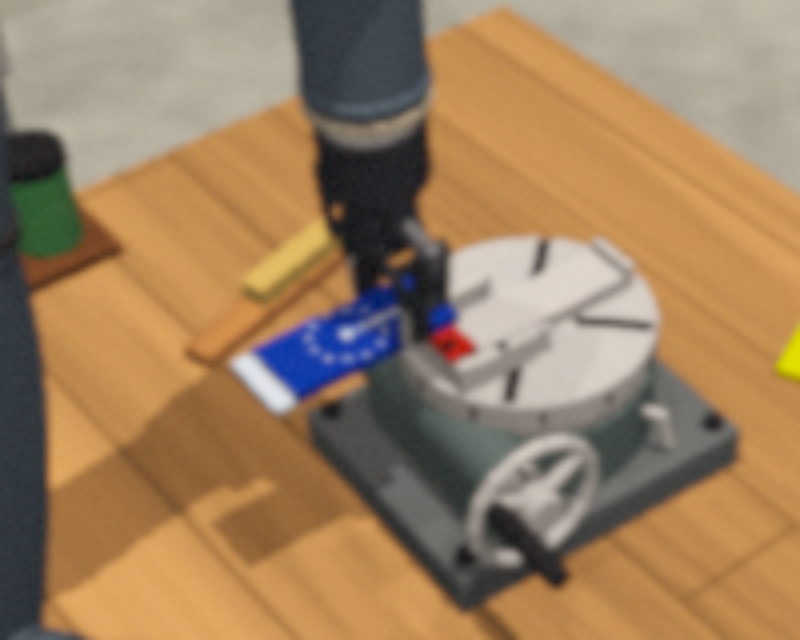

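View pics/sc10.png

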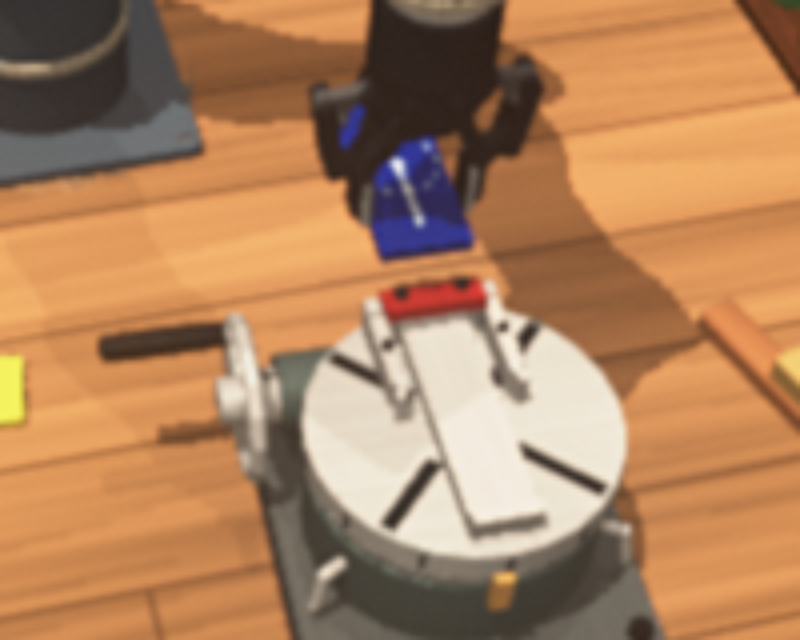

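Emit:
{"fn": "step_arm", "kwargs": {"series": [[0,0.002,0.005,0],[0,0.004,0.012,0],[0,0.005,0.019,0],[0,0.005,0.023,0],[0,0.005,0.025,0],[0,0.005,0.025,0]], "squeeze": 20}}

```text
t: 15.88
tool_pos: [415.4, 186.7, 351.2]
eef_rot: [-0.001, 0.02, 1.0, -0.0]
contact_force: [-0.9, -0.4, -1.3]
opening: 58.4
```

Emit:
{"fn": "step_arm", "kwargs": {"series": [[0,0,0.001,0],[0,0,0.002,0],[0,0,0.003,0],[0,0,0.004,0],[0,0,0.005,0],[0,0,0.005,0]]}}

```text
t: 16.38
tool_pos: [415.5, 186.8, 346.8]
eef_rot: [-0.0, 0.019, 1.0, -0.0]
contact_force: [0.4, 0.3, -1.9]
opening: 58.7
```

Run:
```python
from h import *
st(); c=wsnap('w11'); tilt(c)
```

```text
t 16.38 pos [415.5 186.8 346.8] yawx 177.77 tilt 0.01 F [ 0.4  0.3 -1.9] op 58.7 j [-0.62  0.33  0.13  2.08 -0.06  0.74  1.08]
tilt deg (thin down +) 0.47 top z at TCP axis 184.1 rel TCP -162.7 s range -96.0 36.0
```

Emit:
{"fn": "step_arm", "kwargs": {"series": [[0,0,0.001,0],[0,0,0.002,0],[0,0,0.003,0],[0,0,0.004,0],[0,0,0.004,0]]}}

```text
t: 16.85
tool_pos: [415.2, 186.9, 343.0]
eef_rot: [-0.0, 0.019, 1.0, 0.0]
contact_force: [-3.4, -0.0, 6.1]
opening: 58.5
```

Run:
```python
from h import *
st(); c=wsnap('w12'); tilt(c)
d=cams.camera('scene'); save('sc12.png',d['frame'][130:220,280:380],7)
d=cams.camera('side'); save('s12.png',d['frame'][150:230,180:280],7)
```

```text
t 16.85 pos [415.2 186.9 343. ] yawx 177.78 tilt 0.02 F [-3.4 -0.   6.1] op 58.5 j [-0.62  0.34  0.13  2.08 -0.06  0.73  1.08]
tilt deg (thin down +) 3.62 top z at TCP axis 180.4 rel TCP -162.6 s range -96.0 38.0
```

View pics/sc12.png

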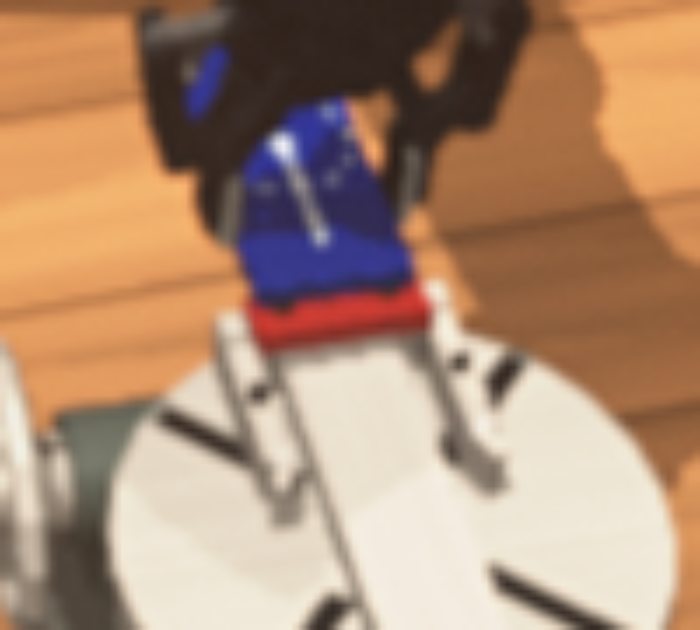

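View pics/s12.png

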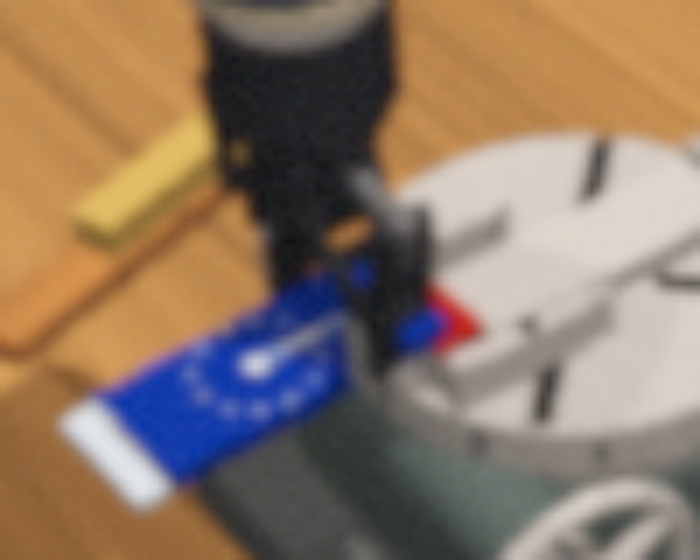

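Emit:
{"fn": "step_arm", "kwargs": {"series": [[0,0,0.0007,0],[0,0,0.0014,0],[0,0,0.002,0],[0,0,0.0027,0],[0,0,0.0034,0],[0,0,0.004,0],[0,0,0.0047,0],[0,0,0.0054,0],[0,0,0.006,0],[0,0,0.006,0]]}}

```text
t: 17.83
tool_pos: [414.6, 187.0, 336.9]
eef_rot: [-0.001, 0.019, 1.0, -0.0]
contact_force: [-6.9, -0.1, 7.8]
opening: 58.7
```

Run:
```python
from h import *
st(); c=wsnap('w13'); tilt(c)
```

```text
t 17.83 pos [414.6 187.  336.9] yawx 177.8 tilt 0.11 F [-6.9 -0.1  7.8] op 58.7 j [-0.62  0.34  0.12  2.09 -0.06  0.71  1.08]
tilt deg (thin down +) 12.6 top z at TCP axis 174.8 rel TCP -162.1 s range -93.0 35.0
```

Emit:
{"fn": "step_arm", "kwargs": {"series": [[0,0,0.0007,0],[0,0,0.0014,0],[0,0,0.0019,0],[0,0,0.0019,0]]}}

```text
t: 18.22
tool_pos: [414.6, 187.0, 335.0]
eef_rot: [-0.001, 0.019, 1.0, -0.0]
contact_force: [-6.7, -0.2, 7.8]
opening: 58.9
```

Emit:
{"fn": "step_arm", "kwargs": {"series": [[0,0,-0.002,0],[0,0,-0.005,0],[0,0,-0.012,0],[0,0,-0.025,0],[0,0,-0.042,0],[0,0,-0.055,0],[0,0,-0.062,0],[0,0,-0.064,0],[0,0,-0.064,0]], "squeeze": 40}}

```text
t: 18.97
tool_pos: [415.6, 186.8, 399.3]
eef_rot: [0.0, 0.02, 1.0, 0.0]
contact_force: [-0.4, -0.4, -2.5]
opening: 58.4
```

Run:
```python
from h import *
st(); c=wsnap('w14'); tilt(c)
```

```text
t 18.97 pos [415.6 186.8 399.3] yawx 177.76 tilt 0.06 F [-0.4 -0.4 -2.5] op 58.4 j [-0.63  0.26  0.14  2.   -0.05  0.88  1.06]
tilt deg (thin down +) 13.87 top z at TCP axis 237.2 rel TCP -162.1 s range -92.0 34.0
```

View pics/w14.png

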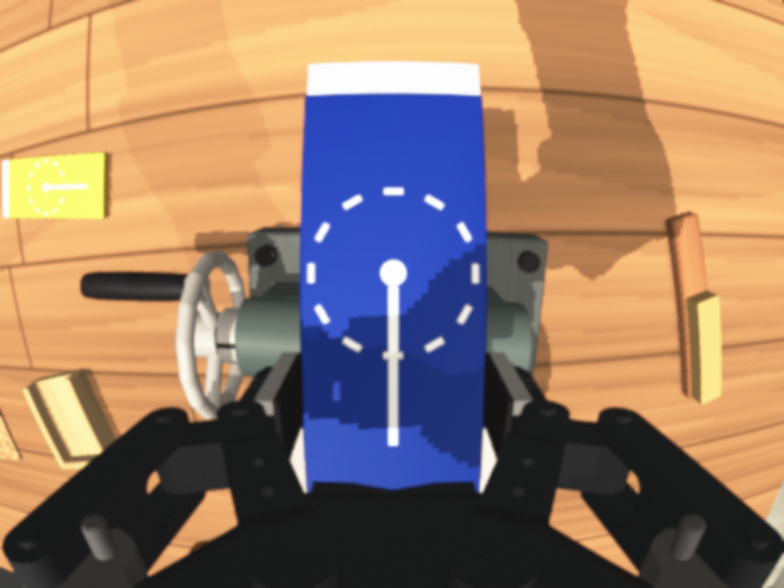

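Emit:
{"fn": "step_arm", "kwargs": {"series": [[-0.003,0,0,0],[-0.01,0,0,0],[-0.022,0,0,0],[-0.038,0,0,0],[-0.056,0,0,0],[-0.075,0,0,0],[-0.095,0.001,0,0],[-0.115,0.001,0,0],[-0.133,0.001,0,0],[-0.149,0.001,0,0],[-0.161,0.001,0,0],[-0.168,0.001,0,0],[-0.171,0.001,0,0],[-0.171,0.001,0,0]]}}

```text
t: 20.18
tool_pos: [587.1, 180.9, 398.3]
eef_rot: [-0.0, 0.02, 1.0, -0.0]
contact_force: [-0.6, -1.2, -2.4]
opening: 58.7
```

Run:
```python
from h import *
st(); c=wsnap('w15'); tilt(c)
```

```text
t 20.18 pos [587.1 180.9 398.3] yawx 177.73 tilt 0.05 F [-0.6 -1.2 -2.4] op 58.7 j [-0.47  0.49  0.15  1.62 -0.08  1.04  1.24]
tilt deg (thin down +) 13.79 top z at TCP axis 236.2 rel TCP -162.1 s range -93.0 34.0
```

View pics/w15.png

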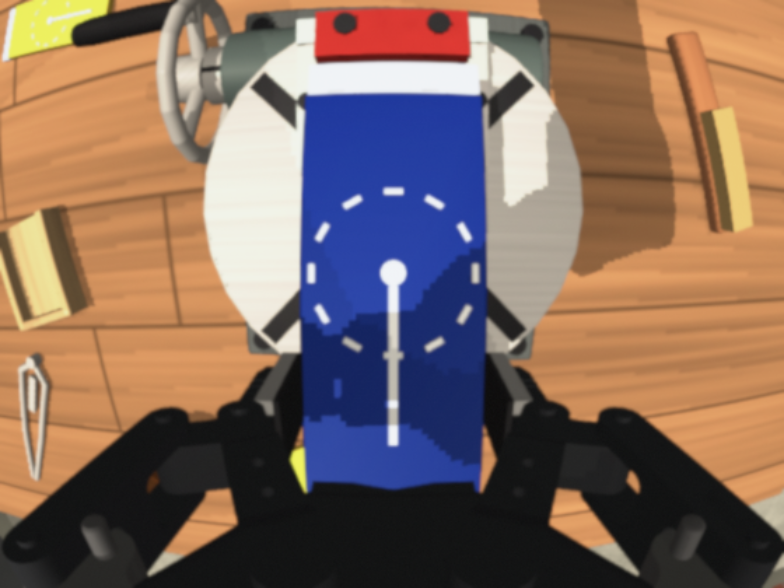

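Run:
```python
from h import *
import pickle
from scipy.optimize import least_squares
c=pickle.load(open('w15.pkl','rb')); f=c['frame']; hsv=cv2.cvtColor(f,cv2.COLOR_RGB2HSV); W=wcloud(c); d=c['depth']; Z=W[...,2]
T=c['T']; p0=c['p']
# disc edges
pts=[]
bright=(hsv[...,1]<45)&(abs(Z-142)<6)&(d>0)
for v in range(60,235,3):
    row=np.where(bright[v])[0]
    if len(row)<4: continue
    l,r=row.min(),row.max()
    if l<205: pts.append((l-.5,v))
    if r>365: pts.append((r+.5,v))
pts=np.array(pts,float); P=wz(c,pts[:,0],pts[:,1],142)[:,:2]
r=least_squares(lambda q:np.hypot(P[:,0]-q[0],P[:,1]-q[1])-q[2],[535,183,100],loss='soft_l1',f_scale=1); print('disc',r.x.round(2),len(P),np.median(abs(r.fun)))
red=((hsv[...,0]<6)|(hsv[...,0]>174))&(hsv[...,1]>170)&(hsv[...,2]>60); red[60:]=0; red[:,:215]=0; red[:,345:]=0
for u in (235,265,280,300,325):
    col=np.where(red[:,u])[0]; b=col.max(); print(u,col.min(),b,'V',hsv[b-6:b+2,u,2].tolist(),'W',W[b-1,u].round(1),W[b-5,u].round(1))
rows=np.where(red[20])[0]; print('lip row20',rows.min(),rows.max(), wz(c,np.array([rows.min(),rows.max()]),np.array([20,20]),176).round(1).tolist())
# bottom red edge as lip front: top edge at z176, bottom edge z166.7
for u in (240,280,320):
    b=np.where(red[:,u])[0].max()
    print('front', u, wz(c,np.array([u]),np.array([b+.5]),166.7)[0].round(1), wz(c,np.array([u]),np.array([b+.5]),176)[0].round(1))
# tile boundary
th=np.radians(13.8)
ax=-T[:,0]; n=np.array([-np.sin(th)*ax[0],-np.sin(th)*ax[1],np.cos(th)])  # plane normal; slope + along ax
p1=p0+np.array([0,0,-162.1])
blue=(hsv[...,0]>105)&(hsv[...,0]<130)&(hsv[...,1]>150)
def onplane(u,v):
    o,rr=wray(c,float(u),float(v)); return o+rr*(np.dot(p1-o,n)/np.dot(rr,n))
e=ax*np.cos(th)+np.array([0,0,np.sin(th)])
for u in (240,280,320):
    col=np.where(blue[:,u])[0]; v=col.min()-.5; q=onplane(u,v); print('bound',u,v,q.round(1),'along',np.dot(q-p1,e).round(1))
for v in (120,150,200):
    row=np.where(blue[v])[0]; print('sides',onplane(row.min()-.5,v).round(1),onplane(row.max()+.5,v).round(1))
```

```text
disc [535.9  183.37  98.29] 118 0.27498512716623225
235 8 42 V [221, 220, 206, 168, 121, 96, 94, 101] W [467.8 159.2 171.5] [466.3 159.8 175.5]
265 7 41 V [220, 218, 201, 161, 117, 96, 94, 100] W [468.8 177.2 172.8] [467.1 177.5 176.1]
280 7 41 V [220, 217, 197, 153, 112, 95, 94, 104] W [469.3 186.1 173.1] [467.2 186.2 174.7]
300 7 41 V [220, 218, 199, 156, 111, 94, 92, 100] W [469.2 198.  171.4] [467.4 197.9 174.6]
325 8 42 V [221, 214, 188, 139, 103, 93, 94, 105] W [469.9 213.  171.7] [468.1 212.7 174.5]
lip row20 227 333 [[455.0, 155.3, 176.0], [457.4, 217.9, 176.0]]
front 240 [467.7 161.7 166.7] [470.2 162.7 176. ]
front 280 [468.5 186.1 166.7] [471. 186. 176.]
front 320 [469.6 210.6 166.7] [472.  209.4 176. ]
bound 240 67.5 [492.7 166.5 213.2] along -96.5
bound 280 67.5 [493.8 185.2 213.3] along -96.2
bound 320 67.5 [494.2 203.9 213.2] along -96.6
sides [517.4 155.5 219.4] [519.6 213.6 219.3]
sides [531.  154.9 222.7] [533.2 213.1 222.7]
sides [552.8 154.3 228.1] [555.  212.1 228. ]
```

Emit:
{"fn": "step_arm", "kwargs": {"series": [[0,0,0.003,0],[0,0,0.009,0],[0,0,0.017,0],[0,0,0.025,0],[0,0,0.032,0],[0,0,0.037,0],[0,0,0.039,0],[0,0,0.04,0],[0,0,0.04,0]]}}

```text
t: 20.98
tool_pos: [586.4, 181.2, 358.8]
eef_rot: [-0.0, 0.02, 1.0, -0.0]
contact_force: [0.1, 0.0, -2.3]
opening: 58.9
```

Run:
```python
from h import *
st(); c=wsnap('w16'); tilt(c)
d=cams.camera('side'); save('s16.png',d['frame'][140:240,200:310],6)
```

```text
t 20.98 pos [586.4 181.2 358.8] yawx 177.77 tilt 0.01 F [ 0.1  0.  -2.3] op 58.9 j [-0.47  0.53  0.15  1.67 -0.09  0.95  1.24]
tilt deg (thin down +) 13.8 top z at TCP axis 196.7 rel TCP -162.1 s range -93.0 35.0
```

View pics/s16.png

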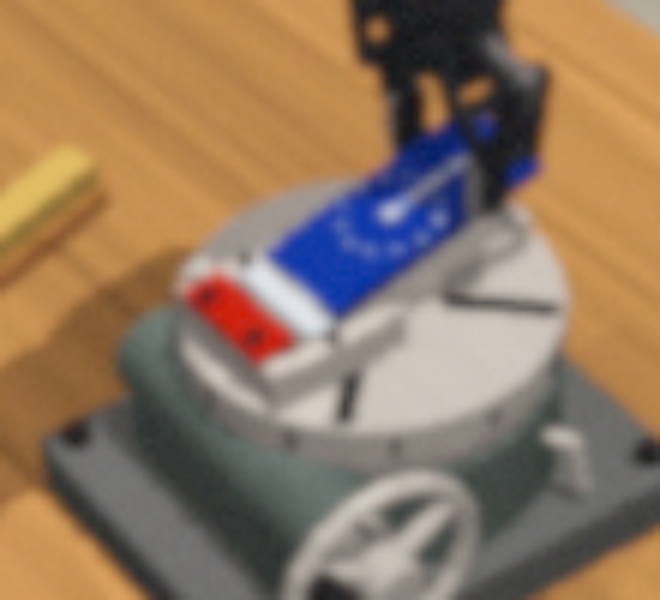

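View pics/w16.png

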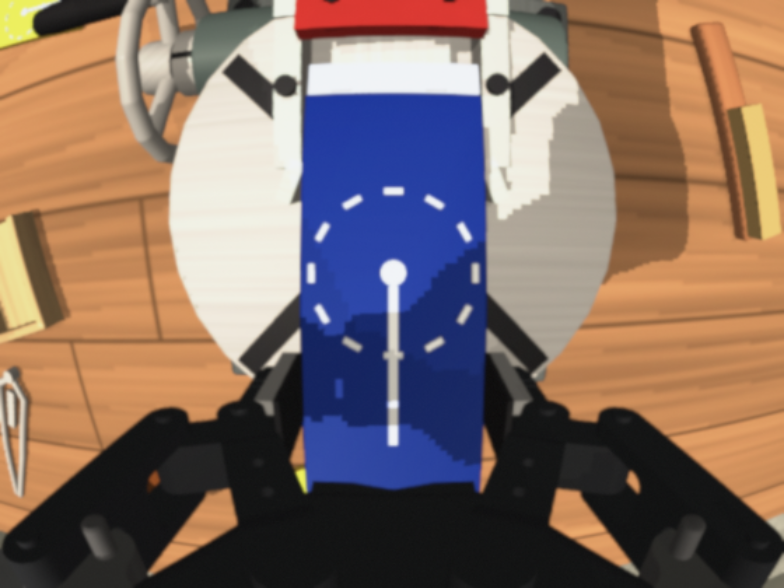

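Emit:
{"fn": "step_arm", "kwargs": {"series": [[0,0,0.001,0],[0,0,0.002,0],[0,0,0.003,0],[0,0,0.0035,0],[0,0,0.0035,0]]}}

```text
t: 21.5
tool_pos: [586.4, 181.2, 355.4]
eef_rot: [-0.0, 0.019, 1.0, -0.0]
contact_force: [0.2, -0.2, -2.8]
opening: 58.4
```

Emit:
{"fn": "step_arm", "kwargs": {"series": [[0,0,0.0004,0],[0,0,0.0008,0],[0,0,0.0008,0]]}}

```text
t: 21.75
tool_pos: [586.4, 181.2, 354.6]
eef_rot: [-0.0, 0.019, 1.0, -0.0]
contact_force: [-0.2, -0.3, -1.8]
opening: 58.5
```

Emit:
{"fn": "step_arm", "kwargs": {"series": [[0.001,0,0,0],[0.003,0,0,0],[0.006,0,0,0],[0.009,0,0,0],[0.012,0,0,0],[0.0145,0,0,0],[0.016,0,0,0],[0.016,0,0,0]]}}

```text
t: 22.42
tool_pos: [570.0, 181.9, 354.8]
eef_rot: [-0.0, 0.019, 1.0, 0.0]
contact_force: [-0.4, 0.5, -1.6]
opening: 58.7
```

Emit:
{"fn": "step_arm", "kwargs": {"series": [[0.001,0,0,0],[0.002,0,0,0],[0.003,0,0,0],[0.004,0,0,0],[0.005,0,0,0],[0.005,0,0,0]]}}

```text
t: 22.92
tool_pos: [565.9, 181.9, 355.1]
eef_rot: [0.001, 0.019, 1.0, 0.0]
contact_force: [2.8, 0.3, -1.9]
opening: 58.5
```

Run:
```python
from h import *
st(); c=wsnap('w17'); tilt(c)
d=cams.camera('side'); save('s17.png',d['frame'][140:240,200:310],6)
```

```text
t 22.92 pos [565.9 181.9 355.1] yawx 177.77 tilt 0.1 F [ 2.8  0.3 -1.9] op 58.5 j [-0.48  0.51  0.15  1.73 -0.09  0.91  1.23]
tilt deg (thin down +) 14.05 top z at TCP axis 192.9 rel TCP -162.2 s range -92.0 35.0
```

View pics/s17.png

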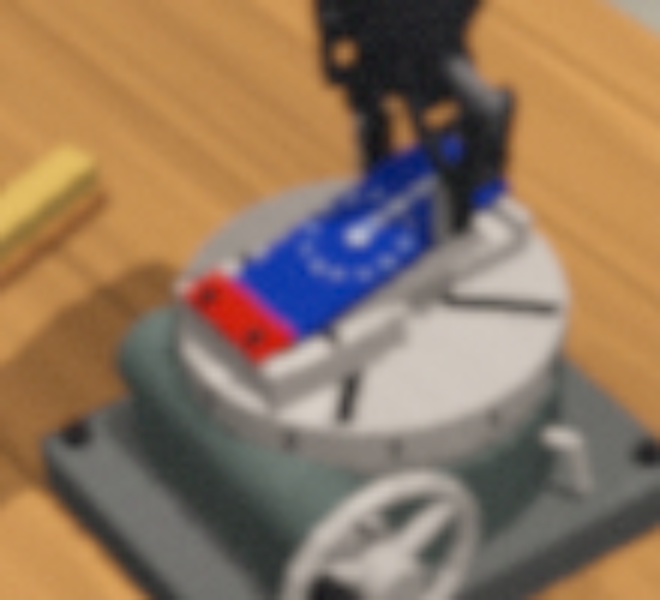

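View pics/w17.png

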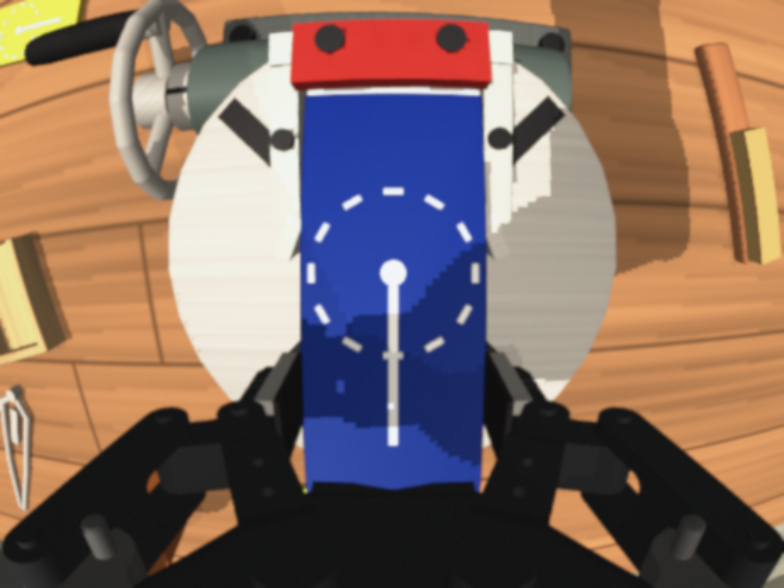

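Emit:
{"fn": "step_arm", "kwargs": {"series": [[0,0,0,0],[0,0,0.001,0],[-0.0007,0,0.003,0],[-0.0014,0,0.0055,0],[-0.002,0,0.008,0],[-0.0025,0,0.0105,0],[-0.003,0,0.013,0],[-0.003,0,0.014,0],[-0.003,0,0.014,0]], "squeeze": 20}}

```text
t: 23.77
tool_pos: [569.1, 182.0, 340.8]
eef_rot: [0.001, 0.02, 1.0, 0.0]
contact_force: [6.1, 0.5, 3.3]
opening: 58.2
```

Run:
```python
from h import *
st(); c=wsnap('w18'); tilt(c)
```

```text
t 23.77 pos [569.1 182.  340.8] yawx 177.75 tilt 0.1 F [6.1 0.5 3.3] op 58.2 j [-0.48  0.53  0.14  1.74 -0.09  0.88  1.23]
tilt deg (thin down +) 6.96 top z at TCP axis 178.8 rel TCP -162.0 s range -95.0 37.0
```

View pics/w18.png

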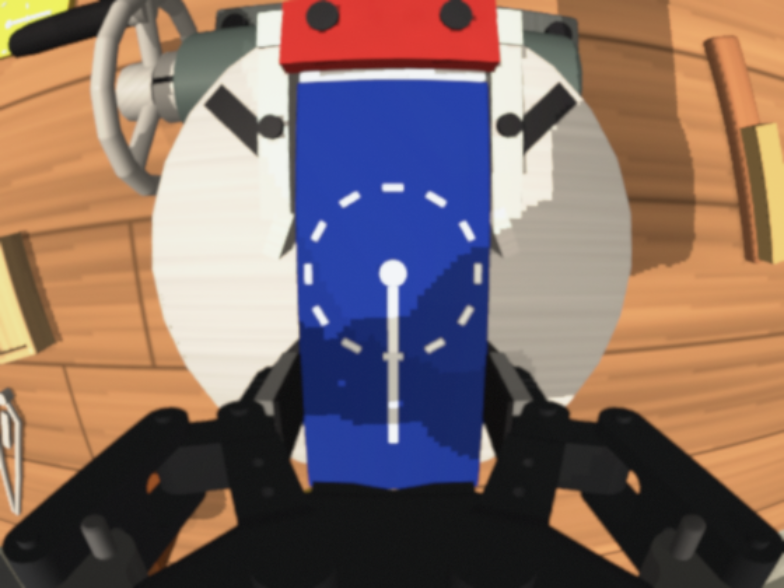

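Emit:
{"fn": "step_arm", "kwargs": {"series": [[-0.001,0,0.0015,0],[-0.0015,0,0.0035,0],[-0.002,0,0.0055,0],[-0.0025,0,0.0075,0],[-0.003,0,0.009,0],[-0.003,0,0.0105,0],[-0.003,0,0.0115,0],[-0.003,0,0.0115,0]]}}

```text
t: 24.48
tool_pos: [571.5, 181.8, 329.0]
eef_rot: [-0.0, 0.019, 1.0, 0.0]
contact_force: [4.8, 0.8, 2.4]
opening: 58.5
```

Run:
```python
from h import *
st(); c=wsnap('w19'); tilt(c)
```

```text
t 24.48 pos [571.5 181.8 329. ] yawx 177.77 tilt 0.0 F [4.8 0.8 2.4] op 58.5 j [-0.48  0.54  0.14  1.74 -0.09  0.86  1.24]
tilt deg (thin down +) 0.84 top z at TCP axis 167.2 rel TCP -161.8 s range -97.0 36.0
```

Emit:
{"fn": "step_arm", "kwargs": {"series": [[-0.0005,0,0.0004,0],[-0.0005,0,0.0008,0],[-0.0005,0,0.0012,0],[-0.0005,0,0.0012,0]]}}

```text
t: 24.87
tool_pos: [571.8, 181.7, 327.8]
eef_rot: [-0.0, 0.019, 1.0, -0.0]
contact_force: [3.2, 0.5, 2.0]
opening: 58.2
```

Emit:
{"fn": "step_arm", "kwargs": {"series": [[0,0,0,0],[0,0,0,0],[0,0,0,0],[0,0,0,0],[0,0,-0.003,0],[0,0,-0.012,0],[0,0,-0.03,0],[0,0,-0.06,0],[0,0,-0.08,0],[0,0,-0.08,0]], "jaw": 30}}

```text
t: 25.7
tool_pos: [572.8, 181.7, 413.2]
eef_rot: [0.003, 0.02, 1.0, 0.001]
contact_force: [0.6, -0.0, 0.0]
opening: 75.3
```

Run:
```python
from h import *
import pickle
st(); c=wsnap('w20'); tilt(c)
d=cams.camera('side'); save('s20.png',d['frame'][140:240,200:310],6)
```

```text
t 25.7 pos [572.8 181.7 413.2] yawx 177.75 tilt 0.42 F [ 0.6 -0.   0. ] op 75.3 j [-0.49  0.46  0.16  1.64 -0.08  1.04  1.22]
tilt deg (thin down +) 0.03 top z at TCP axis 165.6 rel TCP -247.6 s range -97.0 34.0
```

View pics/w20.png

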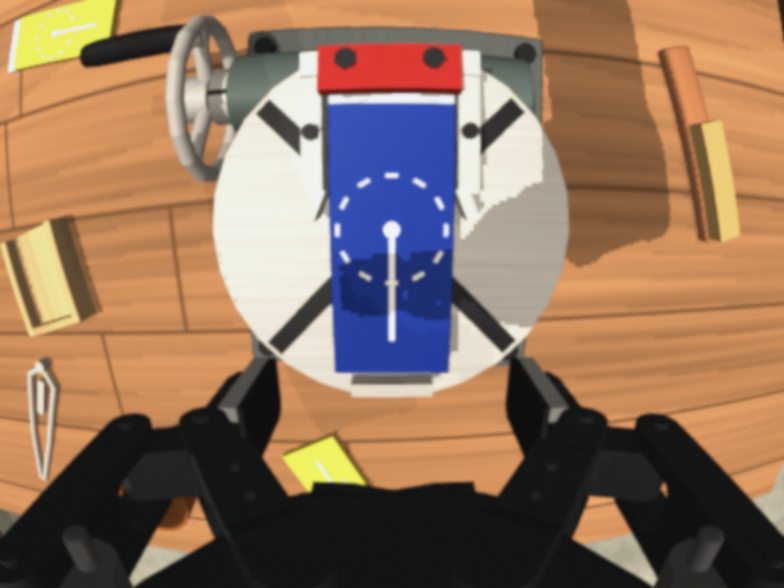

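View pics/s20.png

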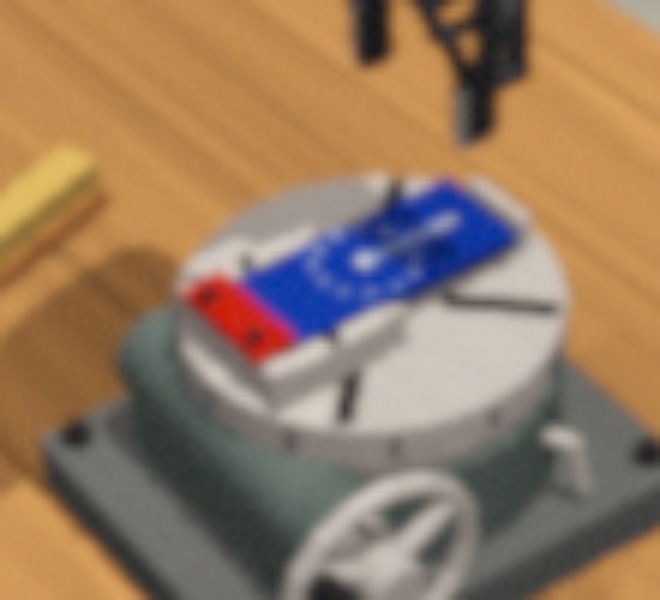

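Run:
```python
import numpy as np
from scipy.optimize import least_squares
D=np.array([[195.4,645.9,403.8,.5765,1.4379],[490.2,121.4,449.5,.28,1.81],[497.4,-192.7,330.1,.46,1.91],[502.7,-189.3,183.2,.68,2.03],[508.1,-390.7,232.2,.71,1.72],[601.4,-379.6,209.8,.82,1.53],[483.8,-45,377.8,.33,1.97],[415.7,181.3,377.2,.29,2.04],[415.5,186.8,346.8,.33,2.08],[587.1,180.9,398.3,.49,1.62],[571.5,181.8,329,.54,1.74],[572.8,181.7,413.2,.46,1.64]])
r=np.hypot(D[:,0],D[:,1])
def f(q,a,b): return q[1]*np.sin(a)+q[2]*np.sin(a+b), q[0]+q[1]*np.cos(a)+q[2]*np.cos(a+b)
def res(q):
    x,z=f(q,D[:,3],D[:,4]); return np.r_[x-r,z-D[:,2]]
s=least_squares(res,[300,400,400]); print(s.x,abs(s.fun).max())
for x,y,z in [(396,-11,247),(405,-11,274),(409,-11,215),(441,-11,202),(441,-11,292),(405,-25,300),(396,-28,247)]:
    rr=np.hypot(x,y); g=least_squares(lambda a:[f(s.x,a[0],a[1])[0]-rr,f(s.x,a[0],a[1])[1]-z],[.4,2]); a=g.x
    print(x,z,a.round(2),'j6',(np.pi-a.sum()).round(2),g.cost.round(3))
```

```text
[ 79.54241081 590.88960271 391.95040787] 3.438630223188966
396 247 [0.45 2.33] j6 0.37 0.0
405 274 [0.4  2.28] j6 0.47 0.0
409 215 [0.53 2.32] j6 0.29 0.0
441 202 [0.58 2.26] j6 0.31 0.0
441 292 [0.4  2.17] j6 0.56 0.0
405 300 [0.35 2.25] j6 0.55 0.0
396 247 [0.45 2.32] j6 0.37 0.0
```

Emit:
{"fn": "step_arm", "kwargs": {"series": [[0.004,-0.005,0,4],[0.012,-0.015,0,10],[0.023,-0.03,0,17],[0.037,-0.048,0,24],[0.052,-0.067,0.005,31],[0.068,-0.087,0.01,38],[0.084,-0.107,0.015,45],[0.1,-0.127,0.02,52],[0.115,-0.146,0.025,59],[0.129,-0.164,0.03,66],[0.141,-0.179,0.035,73],[0.151,-0.192,0.04,80],[0.158,-0.2,0.04,87],[0.16,-0.203,0.04,91.4],[0.16,-0.203,0.04,91.4],[0.16,-0.203,0.04,91.4]], "jaw": 60}}

```text
t: 27.13
tool_pos: [404.0, -14.7, 367.7]
eef_rot: [-0.0, 0.728, 0.685, -0.0]
contact_force: [-0.7, 0.0, 0.6]
opening: 65.3
```

Run:
```python
from h import *
st(); c=wsnap('w21')
```

```text
t 27.13 pos [404.  -14.7 367.7] yawx 86.52 tilt 0.05 F [-0.7  0.   0.6] op 65.3 j [-0.56  0.27  0.61  2.17 -0.22  0.77  0.14]
```

View pics/w21.png

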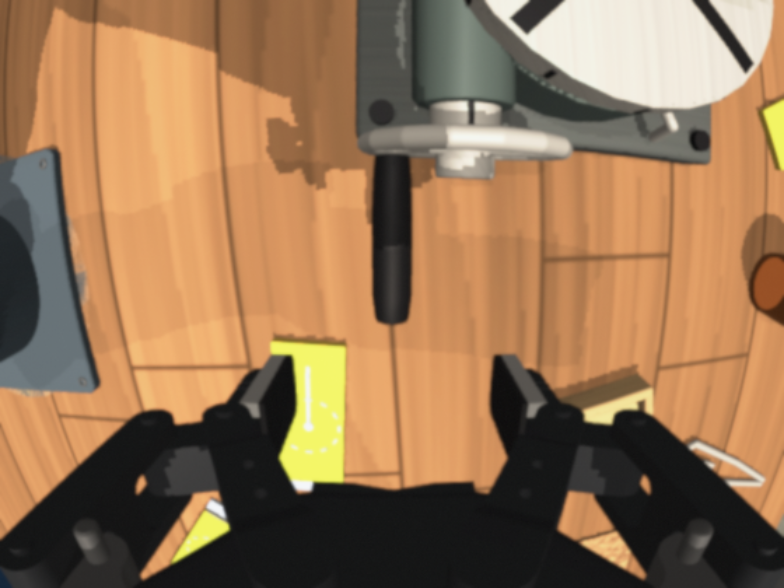

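Run:
```python
from h import *
import pickle
c=pickle.load(open('w21.pkl','rb')); hsv=cv2.cvtColor(c['frame'],cv2.COLOR_RGB2HSV); W=wcloud(c); d=c['depth']
h=(hsv[...,2]<75)&(W[...,2]>80)&(d>0); h[:108]=0; h[240:]=0; h[:,:255]=0; h[:,:][:,305:]=0
P=W[h]; print(len(P),'z max/95',np.percentile(P[:,2],[50,95]))
for z in (117,119,121):
  out=[]
  for v in (125,150,175,200,220):
    r=np.where(h[v])[0]; a=wz(c,np.array([r.min()-.5,r.max()+.5]),np.array([v,v]),z); out.append((a.mean(0)[:2].round(1).tolist(),(a[1,0]-a[0,0]).round(1)))
  print(z,out)
vend=np.where(h.any(1))[0].max(); print('end',vend,wz(c,np.array([280]),np.array([vend+.5]),119))
# rim extremes & hub
for (u0,u1,v) in [(359/1.4,572/1.4,146/1.4),(436/1.4,495/1.4,172/1.4)]:
    a=wz(c,np.array([u0,u1]),np.array([v,v]),92); print(a.round(1).tolist(),a.mean(0).round(1))
g=P[:, :]; cz=[]
for y0 in range(-15,60,15):
    q=P[abs(P[:,1]-y0)<6]; cz.append((y0,np.round(np.percentile(q[:,2],95),1),q[np.argsort(q[:,2])[-20:],0].mean().round(1)))
print(cz)
```

```text
3116 z max/95 [122.60093042 124.43107137]
117 [([407.5, 52.5], np.float64(17.3)), ([406.4, 35.6], np.float64(18.8)), ([405.8, 18.5], np.float64(18.4)), ([404.4, 1.0], np.float64(18.0)), ([403.5, -13.4], np.float64(16.9))]
119 [([407.5, 52.5], np.float64(17.2)), ([406.5, 35.8], np.float64(18.6)), ([405.8, 18.8], np.float64(18.2)), ([404.4, 1.5], np.float64(17.8)), ([403.6, -12.8], np.float64(16.7))]
121 [([407.5, 52.5], np.float64(17.0)), ([406.5, 35.9], np.float64(18.5)), ([405.8, 19.1], np.float64(18.0)), ([404.4, 2.0], np.float64(17.7)), ([403.6, -12.2], np.float64(16.6))]
end 230 [[403.44603701 -20.52287952 119.        ]]
[[391.2, 69.2, 92.0], [508.9, 66.5, 92.0]] [450.1  67.9  92. ]
[[431.2, 52.9, 92.0], [463.3, 51.9, 92.0]] [447.3  52.4  92. ]
[(-15, np.float64(123.9), np.float64(404.0)), (0, np.float64(124.7), np.float64(404.3)), (15, np.float64(124.6), np.float64(405.3)), (30, np.float64(124.6), np.float64(405.6)), (45, np.float64(124.3), np.float64(407.3))]
```

Emit:
{"fn": "step_arm", "kwargs": {"series": [[0.002,0,0.01,0],[0.005,0,0.03,0],[0.01,0,0.055,0],[0.01,0,0.075,0],[0.01,0,0.089,0],[0.01,0,0.095,0],[0.01,0,0.097,0],[0.01,0,0.097,0]], "jaw": 130}}

```text
t: 27.85
tool_pos: [405.0, -4.9, 270.9]
eef_rot: [-0.0, 0.729, 0.685, -0.0]
contact_force: [-0.4, 0.7, 0.4]
opening: 41.8
```

Run:
```python
from h import *
st(); c=wsnap('w22')
```

```text
t 27.85 pos [405.   -4.9 270.9] yawx 86.42 tilt 0.03 F [-0.4  0.7  0.4] op 41.8 j [-0.43  0.44  0.46  2.29 -0.41  0.49  0.3 ]
```

View pics/w22.png

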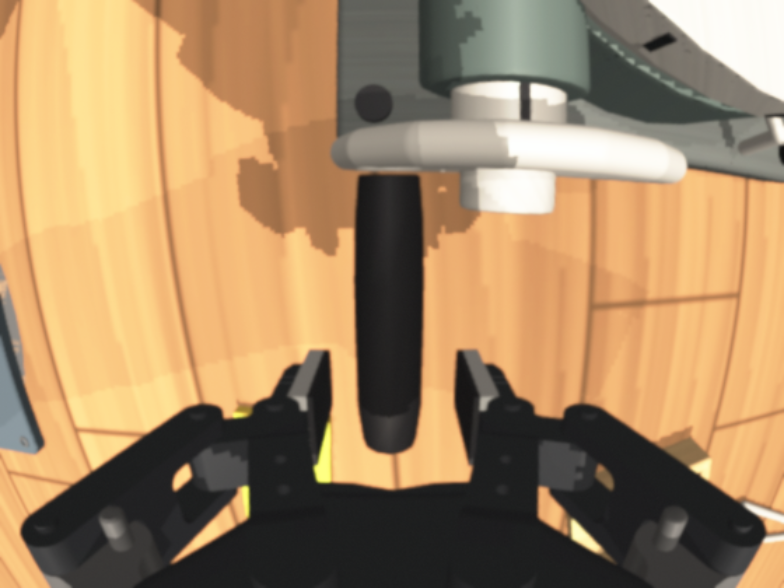

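Emit:
{"fn": "step_arm", "kwargs": {"series": [[0.003,-0.001,0,0],[0.005,-0.001,0,0],[0.005,-0.001,0,0],[0.005,-0.001,0,0],[0.005,-0.001,0,0],[0.005,-0.001,0,0]], "jaw": 255, "squeeze": 50}}

```text
t: 28.4
tool_pos: [403.8, 0.2, 271.2]
eef_rot: [-0.0, 0.729, 0.684, -0.0]
contact_force: [-3.9, -0.6, 3.7]
opening: 18.5
```

Run:
```python
from h import *
st()
```

```text
t 28.4 pos [4.038e+02 2.000e-01 2.712e+02] yawx 86.38 tilt 0.02 F [-3.9 -0.6  3.7] op 18.5 j [-0.45  0.44  0.46  2.29 -0.41  0.49  0.28]
```

Emit:
{"fn": "step_arm", "kwargs": {"series": [[0,0.0023,-0.0032,0],[0,0.0054,-0.0068,0],[0,0.0088,-0.01,0],[0,0.0126,-0.0128,0],[0,0.0166,-0.0152,0],[0,0.0166,-0.0152,0],[0,0.0166,-0.0152,0]]}}

```text
t: 28.98
tool_pos: [419.7, -0.9, 286.8]
eef_rot: [-0.001, 0.729, 0.684, -0.001]
contact_force: [-10.7, -0.4, 18.8]
opening: 18.2
```

Run:
```python
from h import *
st()
```

```text
t 28.98 pos [419.7  -0.9 286.8] yawx 86.37 tilt 0.18 F [-10.7  -0.4  18.8] op 18.2 j [-0.46  0.43  0.49  2.24 -0.38  0.56  0.26]
```

Emit:
{"fn": "step_arm", "kwargs": {"series": [[0,0.0035,-0.0027,0],[0,0.0079,-0.0044,0],[0,0.0124,-0.0056,0],[0,0.0171,-0.0063,0],[0,0.0218,-0.0066,0],[0,0.0218,-0.0066,0],[0,0.0218,-0.0066,0]]}}

```text
t: 29.57
tool_pos: [444.3, -2.3, 294.0]
eef_rot: [0.002, 0.729, 0.684, 0.002]
contact_force: [1.6, -0.1, 8.2]
opening: 18.1
```

Run:
```python
from h import *
st(); c=wsnap('w23')
d=cams.camera('side'); save('s23.png',d['frame'][190:270,220:310],7)
d=cams.camera('scene'); save('sc23.png',d['frame'][160:240,220:320],7)
```

```text
t 29.57 pos [444.3  -2.3 294. ] yawx 86.38 tilt 0.25 F [ 1.6 -0.1  8.2] op 18.1 j [-0.46  0.44  0.5   2.18 -0.37  0.6   0.25]
```

View pics/s23.png

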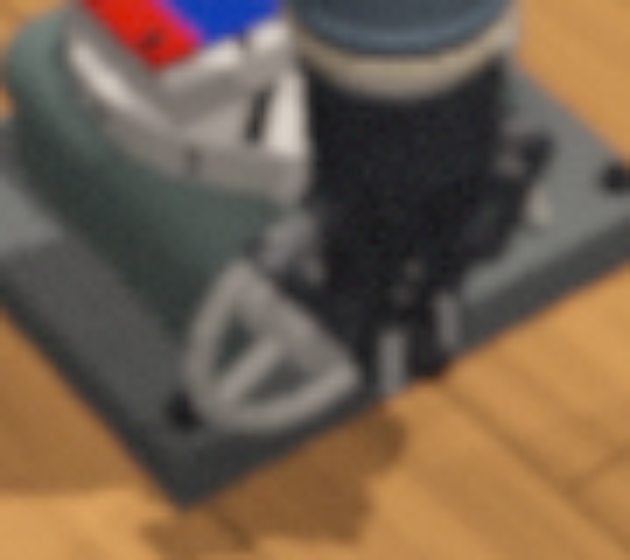

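View pics/w23.png

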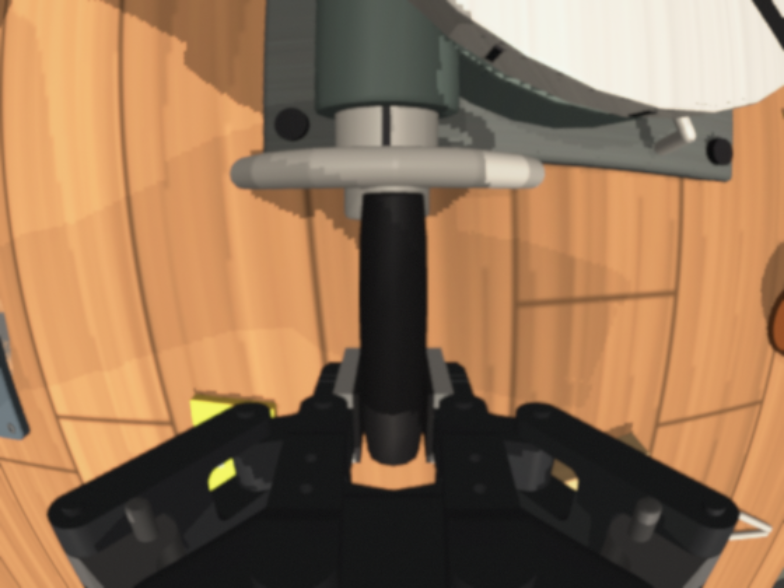

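Run:
```python
import numpy as np
from scipy.optimize import least_squares
P=np.array([[403.8,271.2],[419.7,286.8],[444.3,294.0]])
s=least_squares(lambda c:np.hypot(*(P-c).T)-45,[442,248]); print(s.x,s.fun)
s=least_squares(lambda c:np.hypot(*(P-c[:2]).T)-c[2],[442,248,45]); print(s.x,s.fun)
```

```text
[443.10476026 248.809549  ] [ 0.23490328 -0.37873635  0.20625465]
[445.36403743 244.73953877  49.27195162] [0.00000000e+00 0.00000000e+00 7.10542736e-15]
```

Emit:
{"fn": "step_arm", "kwargs": {"series": [[0,0.0068,0.0007,0],[0,0.0142,0.0027,0],[0,0.0213,0.006,0],[0,0.0277,0.0105,0],[0,0.0333,0.0161,0],[0,0.0378,0.0225,0],[0,0.0411,0.0296,0],[0,0.0431,0.0372,0],[0,0.0438,0.045,0]]}}

```text
t: 30.47
tool_pos: [487.3, -5.0, 247.1]
eef_rot: [0.001, 0.729, 0.684, 0.001]
contact_force: [4.3, 1.2, 1.4]
opening: 18.1
```

Run:
```python
from h import *
st()
```

```text
t 30.47 pos [487.3  -5.  247.1] yawx 86.37 tilt 0.11 F [4.3 1.2 1.4] op 18.1 j [-0.37  0.57  0.43  2.12 -0.44  0.54  0.32]
```

Emit:
{"fn": "step_arm", "kwargs": {"series": [[0,-0.0007,0.0078,0],[0,-0.0027,0.0154,0],[0,-0.006,0.0225,0],[0,-0.0105,0.0289,0],[0,-0.0161,0.0345,0],[0,-0.0225,0.039,0],[0,-0.0296,0.0423,0],[0,-0.0372,0.0443,0],[0,-0.045,0.045,0]]}}

```text
t: 31.22
tool_pos: [440.7, -2.2, 203.5]
eef_rot: [0.0, 0.729, 0.684, 0.001]
contact_force: [3.7, 3.6, 26.4]
opening: 18.4
```

Run:
```python
from h import *
st()
```

```text
t 31.22 pos [440.7  -2.2 203.5] yawx 86.36 tilt 0.11 F [ 3.7  3.6 26.4] op 18.4 j [-0.31  0.59  0.31  2.26 -0.53  0.35  0.39]
```

Emit:
{"fn": "step_arm", "kwargs": {"series": [[0,-0.0078,-0.0016,0],[0,-0.0154,-0.0039,0],[0,-0.0225,-0.0072,0],[0,-0.0289,-0.0117,0],[0,-0.0345,-0.0173,0],[0,-0.039,-0.0237,0],[0,-0.0423,-0.0308,0],[0,-0.0443,-0.0384,0],[0,-0.045,-0.0462,0]]}}

```text
t: 31.97
tool_pos: [397.0, 0.7, 249.6]
eef_rot: [0.001, 0.729, 0.684, 0.001]
contact_force: [9.5, 2.9, -2.9]
opening: 18.2
```

Run:
```python
from h import *
st()
```

```text
t 31.97 pos [397.    0.7 249.6] yawx 86.37 tilt 0.22 F [ 9.5  2.9 -2.9] op 18.2 j [-0.41  0.47  0.41  2.33 -0.47  0.41  0.33]
```

Emit:
{"fn": "step_arm", "kwargs": {"series": [[0,0.001,-0.0078,0],[0,0.0031,-0.0154,0],[0,0.0064,-0.0225,0],[0,0.0109,-0.0289,0],[0,0.0165,-0.0345,0],[0,0.0229,-0.039,0],[0,0.03,-0.0423,0],[0,0.0376,-0.0443,0],[0,0.0454,-0.045,0]]}}

```text
t: 32.72
tool_pos: [440.8, -2.2, 293.9]
eef_rot: [-0.001, 0.729, 0.684, -0.001]
contact_force: [-3.0, 2.7, 7.1]
opening: 18.3
```

Run:
```python
from h import *
st()
```

```text
t 32.72 pos [440.8  -2.2 293.9] yawx 86.37 tilt 0.17 F [-3.   2.7  7.1] op 18.3 j [-0.46  0.44  0.51  2.18 -0.38  0.61  0.26]
```

Emit:
{"fn": "step_arm", "kwargs": {"series": [[0,0.0078,0.0007,0],[0,0.0154,0.0027,0],[0,0.0225,0.006,0],[0,0.0289,0.0105,0],[0,0.0345,0.0161,0],[0,0.039,0.0225,0],[0,0.0423,0.0296,0],[0,0.0443,0.0372,0],[0,0.045,0.045,0],[0,0.0443,0.0528,0],[0,0.0423,0.0604,0],[0,0.039,0.0675,0],[0,0.0345,0.0739,0],[0,0.0289,0.0795,0],[0,0.0225,0.084,0],[0,0.0154,0.0873,0],[0,0.0078,0.0893,0],[0,0,0.09,0]]}}

```text
t: 34.22
tool_pos: [440.8, -2.1, 204.0]
eef_rot: [-0.0, 0.729, 0.684, 0.0]
contact_force: [3.5, 4.2, 10.0]
opening: 18.1
```

Run:
```python
from h import *
st()
```

```text
t 34.22 pos [440.8  -2.1 204. ] yawx 86.37 tilt 0.01 F [ 3.5  4.2 10. ] op 18.1 j [-0.32  0.59  0.32  2.26 -0.53  0.35  0.39]
```

Forces are low; completing the second turn.

Emit:
{"fn": "step_arm", "kwargs": {"series": [[0,-0.0078,-0.0007,0],[0,-0.0154,-0.0027,0],[0,-0.0225,-0.006,0],[0,-0.0289,-0.0105,0],[0,-0.0345,-0.0161,0],[0,-0.039,-0.0225,0],[0,-0.0423,-0.0296,0],[0,-0.0443,-0.0372,0],[0,-0.045,-0.045,0],[0,-0.0443,-0.0528,0],[0,-0.0423,-0.0604,0],[0,-0.039,-0.0675,0],[0,-0.0345,-0.0739,0],[0,-0.0289,-0.0795,0],[0,-0.0225,-0.084,0],[0,-0.0154,-0.0873,0],[0,-0.0078,-0.0893,0],[0,0,-0.09,0]]}}

```text
t: 35.72
tool_pos: [440.7, -2.2, 294.0]
eef_rot: [-0.001, 0.729, 0.684, -0.001]
contact_force: [-3.6, 3.8, 7.5]
opening: 18.1
```

Emit:
{"fn": "step_arm", "kwargs": {"series": [[0,0.0078,0.0007,0],[0,0.0154,0.0027,0],[0,0.0225,0.006,0],[0,0.0289,0.0105,0],[0,0.0345,0.0161,0],[0,0.039,0.0225,0],[0,0.0423,0.0296,0],[0,0.0443,0.0372,0],[0,0.045,0.045,0],[0,0.0443,0.0528,0],[0,0.0423,0.0604,0],[0,0.039,0.0675,0],[0,0.0345,0.0739,0],[0,0.0289,0.0795,0],[0,0.0225,0.084,0],[0,0.0154,0.0873,0],[0,0.0078,0.0893,0],[0,0,0.09,0]]}}

```text
t: 37.22
tool_pos: [441.1, -2.2, 204.0]
eef_rot: [0.0, 0.729, 0.684, 0.0]
contact_force: [3.4, 5.3, 10.8]
opening: 18.0
```

Emit:
{"fn": "step_arm", "kwargs": {"series": [[0,-0.0078,-0.0007,0],[0,-0.0154,-0.0027,0],[0,-0.0225,-0.006,0],[0,-0.0289,-0.0105,0],[0,-0.0345,-0.0161,0],[0,-0.039,-0.0225,0],[0,-0.0423,-0.0296,0],[0,-0.0443,-0.0372,0],[0,-0.045,-0.045,0],[0,-0.0443,-0.0528,0],[0,-0.0423,-0.0604,0],[0,-0.039,-0.0675,0],[0,-0.0345,-0.0739,0],[0,-0.0289,-0.0795,0],[0,-0.0225,-0.084,0],[0,-0.0154,-0.0873,0]]}}

```text
t: 38.55
tool_pos: [425.7, -1.1, 291.0]
eef_rot: [-0.0, 0.729, 0.684, -0.0]
contact_force: [0.6, 4.5, -9.2]
opening: 18.1
```

Emit:
{"fn": "step_arm", "kwargs": {"series": [[0,0.005,-0.001,0],[0,0.01,-0.0018,0],[0,0.013,-0.0022,0],[0,0.0135,-0.0023,0],[0,0.0135,-0.0023,0],[0,0.0135,-0.0023,0]]}}

```text
t: 39.05
tool_pos: [439.4, -2.2, 293.8]
eef_rot: [-0.0, 0.729, 0.684, 0.0]
contact_force: [-1.1, 5.1, 10.4]
opening: 18.0
```

Run:
```python
from h import *
st(); c=wsnap('w24')
```

```text
t 39.05 pos [439.4  -2.2 293.8] yawx 86.35 tilt 0.05 F [-1.1  5.1 10.4] op 18.0 j [-0.48  0.44  0.53  2.19 -0.39  0.6   0.27]
```

View pics/w24.png

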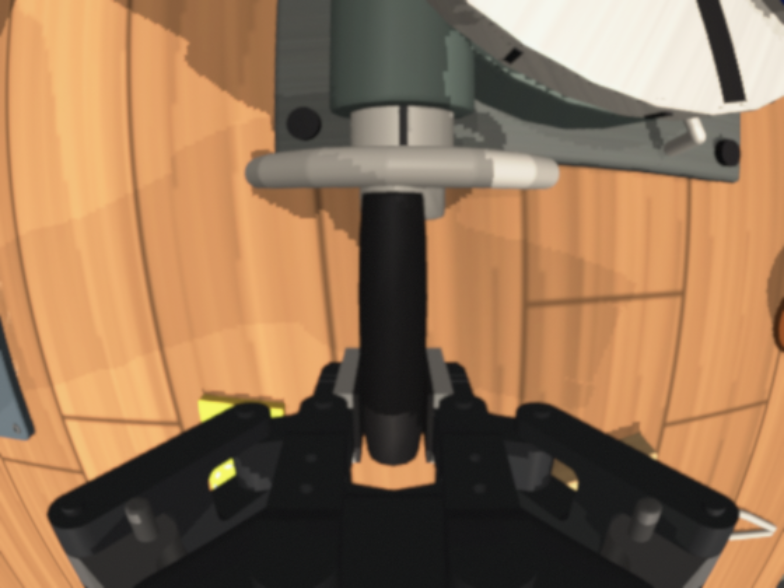

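Run:
```python
from h import *
import pickle
for n in ['w23','w24']:
    c=pickle.load(open(n+'.pkl','rb')); g=cv2.cvtColor(c['frame'],cv2.COLOR_RGB2GRAY).astype(float); hsv=cv2.cvtColor(c['frame'],cv2.COLOR_RGB2HSV); d=c['depth']; W=wcloud(c)
    ey=c['T'][:,1]; p=c['p']
    def along(P): return (P-p)@ey
    # rim/collar/hub by depth rows
    for v,lab,z in [(122,'rim',92),(92,'collar',92)]:
        near=(d[v]>0)&(W[v,:,2]>60)&(hsv[v,:,1]<60)&(hsv[v,:,2]>70)
        if lab=='collar': near[:220]=0; near[340:]=0
        r=np.where(near)[0]; P=wz(c,np.array([r.min()-.5,r.max()+.5]),np.array([v,v]),z); a=along(P); print(n,lab,r.min(),r.max(),a.round(2),a.mean().round(2))
    out=[]
    for v in range(145,255,15):
        r=np.where((hsv[v]<[256,256,70]).all(1)&(np.abs(np.arange(560)-281)<32)&(W[v,:,2]>110))[0]
        P=wz(c,np.array([r.min()-.5,r.max()+.5]),np.array([v,v]),137); out.append(along(P).mean().round(2))
    print('handle',out, 'yaw', np.degrees(np.arctan2(c['T'][1,0],c['T'][0,0])).round(2))
```

```text
w23 rim 166 387 [-61.79  57.86] -1.97
w23 collar 239 312 [-21.55  16.82] -2.37
handle [np.float64(0.26), np.float64(0.08), np.float64(0.09), np.float64(0.09), np.float64(0.3), np.float64(0.31), np.float64(0.32), np.float64(0.33)] yaw 86.38
w24 rim 176 398 [-56.05  64.15] 4.05
w24 collar 251 323 [-15.28  22.55] 3.63
handle [np.float64(-0.12), np.float64(0.08), np.float64(0.08), np.float64(0.09), np.float64(0.1), np.float64(0.11), np.float64(0.11), np.float64(0.12)] yaw 86.35
```

Emit:
{"fn": "step_arm", "kwargs": {"series": [[0,0.0015,0,0],[0,0.003,0,0],[0,0.0032,0,0],[0,0.0032,0,0],[0,0.0032,0,0]]}}

```text
t: 39.52
tool_pos: [442.6, -2.4, 293.9]
eef_rot: [-0.0, 0.729, 0.684, 0.0]
contact_force: [-0.9, 4.7, 11.3]
opening: 18.0
```

Run:
```python
from h import *
st(); c=wsnap('w25'); g=c['frame']; hsv=cv2.cvtColor(g,cv2.COLOR_RGB2HSV); d=c['depth']; W=wcloud(c); ey=c['T'][:,1]
for v in (122,118,92,88):
    near=(d[v]>0)&(W[v,:,2]>60)&(hsv[v,:,1]<60)&(hsv[v,:,2]>70)
    if v<100: near[:220]=0; near[340:]=0
    r=np.where(near)[0]; P=wz(c,np.array([r.min()-.5,r.max()+.5]),np.array([v,v]),92); print(v,((P-c['p'])@ey).mean().round(2))
```

```text
t 39.52 pos [442.6  -2.4 293.9] yawx 86.34 tilt 0.05 F [-0.9  4.7 11.3] op 18.0 j [-0.47  0.45  0.53  2.18 -0.39  0.61  0.28]
122 0.56
118 0.56
92 0.5
88 0.24
```

Emit:
{"fn": "step_arm", "kwargs": {"series": [[0,0,0,0],[0,0,0,0],[0,0,0,0],[0,0,0,0],[0,0,-0.004,0],[0,0,-0.015,0],[0,0,-0.035,0],[0,0,-0.065,0],[0,0,-0.09,0],[0,0,-0.1,0],[0,0,-0.1,0]], "jaw": 100}}

```text
t: 40.48
tool_pos: [443.4, -2.7, 395.9]
eef_rot: [0.001, 0.729, 0.684, 0.002]
contact_force: [1.2, 0.8, -0.6]
opening: 52.0
```

Run:
```python
from h import *
st(); c=wsnap('w26'); hsv=cv2.cvtColor(c['frame'],cv2.COLOR_RGB2HSV); d=c['depth']; W=wcloud(c); ey=c['T'][:,1]
h=(hsv[...,2]<75)&(W[...,2]>110)&(d>0)&(abs(W[...,0]-442)<30)&(W[...,1]<58)&(W[...,1]>-30)
P=W[h]; print('handle along', np.median((P-c['p'])@ey).round(2),'zmax',np.percentile(P[:,2],95))
for v in range(70,140,6):
    near=(d[v]>0)&(W[v,:,2]>60)&(hsv[v,:,1]<60)&(hsv[v,:,2]>70)&(W[v,:,1]<90); r=np.where(near)[0]
    if len(r)>5:
        Q=wz(c,np.array([r.min()-.5,r.max()+.5]),np.array([v,v]),92); a=(Q-c['p'])@ey; print(v,Q[0,1].round(),a.round(1),a.mean().round(2))
d=cams.camera('side'); save('s26.png',d['frame'][140:270,200:330],5)
```

```text
t 40.48 pos [443.4  -2.7 395.9] yawx 86.36 tilt 0.24 F [ 1.2  0.8 -0.6] op 52.0 j [-0.6   0.29  0.66  2.05 -0.23  0.87  0.12]
handle along -2.04 zmax 323.6987914038357
88 94.0 [ 61.5 138.7] 100.08
94 90.0 [ 15.1 122.4] 68.77
100 87.0 [-20.4 134.6] 57.11
106 82.0 [-20.4 131.6] 55.62
112 77.0 [-20.4  16.8] -1.79
118 75.0 [-55.9  53.1] -1.39
124 70.0 [-58.6  55.8] -1.38
130 62.0 [-17.2  13.6] -1.77
136 57.0 [-16.3  13.6] -1.35
```

View pics/w26.png

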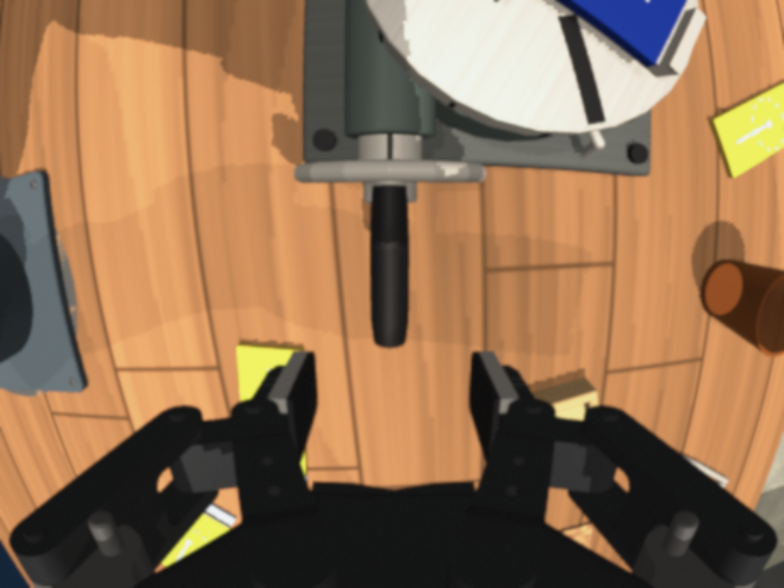

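View pics/s26.png

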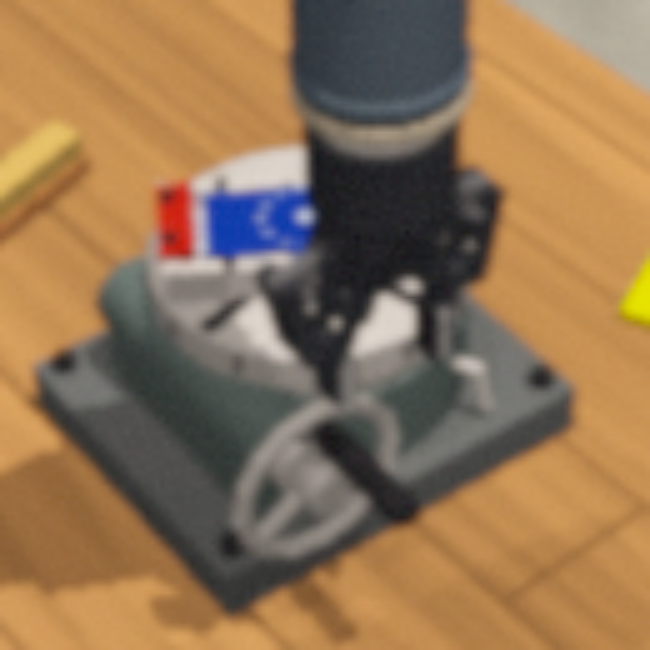

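Emit:
{"fn": "step_arm", "kwargs": {"series": [[0.005,0.003,-0.005,0],[0.02,0.012,-0.015,0],[0.045,0.028,-0.03,0],[0.075,0.048,-0.04,0],[0.105,0.068,-0.05,0],[0.135,0.085,-0.05,0],[0.155,0.09,-0.05,0],[0.165,0.09,-0.05,0],[0.165,0.09,-0.05,0],[0.165,0.09,-0.05,0]]}}

```text
t: 41.42
tool_pos: [542.7, 156.2, 442.8]
eef_rot: [-0.0, 0.729, 0.684, -0.001]
contact_force: [0.3, -0.8, -0.8]
opening: 52.1
```

Run:
```python
from h import *
import pickle
st(); c=wsnap('w27'); W=wcloud(c); hsv=cv2.cvtColor(c['frame'],cv2.COLOR_RGB2HSV)
m=(hsv[...,0]>105)&(hsv[...,0]<130)&(hsv[...,1]>150); m=cv2.morphologyEx(m.astype(np.uint8),cv2.MORPH_CLOSE,np.ones((7,7)))
cn=max(cv2.findContours(m,cv2.RETR_EXTERNAL,cv2.CHAIN_APPROX_NONE)[0],key=cv2.contourArea)[:,0]; p=wz(c,cn[:,0],cn[:,1],166)[:,:2].astype(np.float32); print(cv2.minAreaRect(p))
mm=cv2.erode(m,np.ones((7,7)))>0; P=W[mm&(c['depth']>0)]; A=np.c_[P[:,:2]-[536,183],np.ones(len(P))]; print('plane',np.linalg.lstsq(A,P[:,2],rcond=None)[0])
for n in ['scene','side']: 
    d=cams.camera(n); pickle.dump(d,open(n+'F.pkl','wb')); save(n+'F.png',d['frame'],1.4)
# handle vs axis in w26
c=pickle.load(open('w26.pkl','rb')); W=wcloud(c); hsv=cv2.cvtColor(c['frame'],cv2.COLOR_RGB2HSV); ey=c['T'][:,1]; o=[]
for v in (150,170,190,210,230):
    r=np.where((hsv[v,:,2]<75)&(abs(np.arange(560)-278)<25))[0]; Q=wz(c,np.array([r.min()-.5,r.max()+.5]),np.array([v,v]),137); o.append(((Q-c['p'])@ey).mean().round(2))
print('handle',o,'vs axis -1.4')
```

```text
t 41.42 pos [542.7 156.2 442.8] yawx 86.36 tilt 0.13 F [ 0.3 -0.8 -0.8] op 52.1 j [-0.77  0.44  0.62  1.69 -0.28  1.11 -0.13]
((541.4586791992188, 181.97268676757812), (59.83960723876953, 132.65443420410156), 56.02980422973633)
plane [1.43855103e-01 1.82407038e-01 1.64922233e+02]
handle [np.float64(-1.79), np.float64(-1.79), np.float64(-1.79), np.float64(-1.8), np.float64(-1.44)] vs axis -1.4
```

View pics/w27.png

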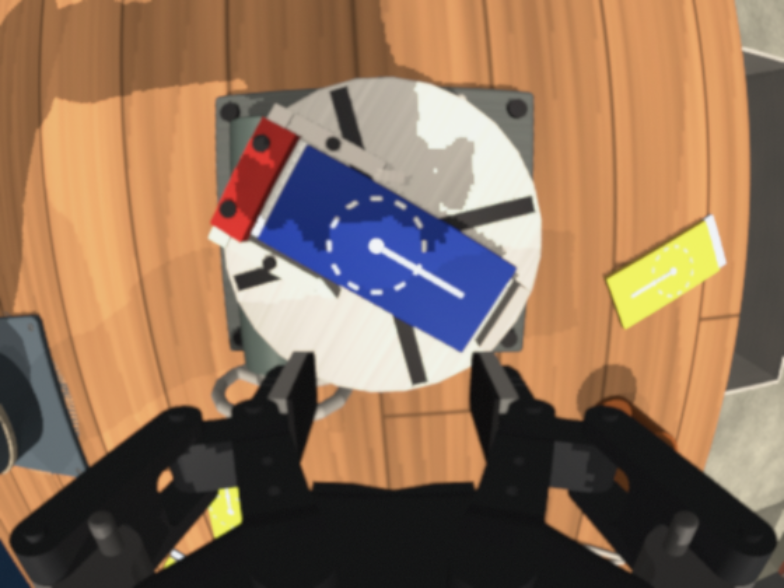

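View pics/sideF.png

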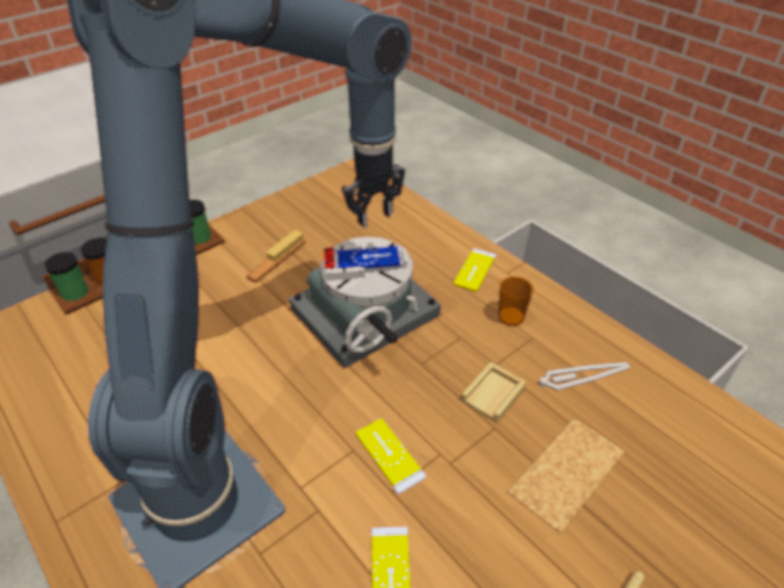

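View pics/sceneF.png

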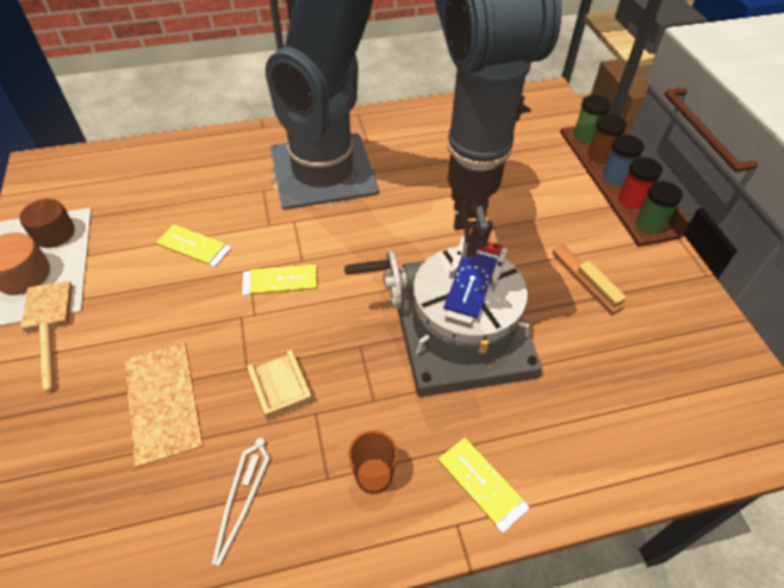

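Run:
```python
from h import *
import pickle
c=pickle.load(open('w27.pkl','rb')); W=wcloud(c); hsv=cv2.cvtColor(c['frame'],cv2.COLOR_RGB2HSV)
m=(hsv[...,0]>105)&(hsv[...,0]<130)&(hsv[...,1]>150)&(np.hypot(W[...,0]-536,W[...,1]-183)<85)&(abs(W[...,2]-166)<15); mm=cv2.erode(m.astype(np.uint8),np.ones((5,5)))>0
P=W[mm]; A=np.c_[P[:,:2]-[536,183],np.ones(len(P))]; k=np.linalg.lstsq(A,P[:,2],rcond=None)[0]; print(len(P),k, np.degrees(k[:2]))
st()
```

```text
7481 [ 4.21630892e-04 -4.61940432e-05  1.65585901e+02] [ 0.02415767 -0.00264672]
t 41.57 pos [542.8 154.9 443.7] yawx 86.23 tilt 0.03 F [-0.3 -0.2 -0.4] op 51.7 j [-0.77  0.44  0.62  1.69 -0.28  1.11 -0.13]
```

The tile is flat in the nest (top at 165.6 mm, tilt under 0.1°). The handle is straight up, the gripper is free, and the bystanders haven't moved.

```bash
python3 -c "
from h import *
print(ticket.sign_off())"
```

```text
the job is handed in; nothing more can be done
None
```

The job is done and handed in at about 41.6 s, with the tile seated in the nest and the handwheel three turns past zero.

**Tile:**
- I lifted the blue tile by its thin end, laid it flat on the cork mat and let go, then took it again about 35 mm from its middle, towards the plain end.
- I first took it 50 mm from its middle and lifted it. It didn't tip by itself, so I set it back on the mat and re-gripped it at 35 mm.
- This arm can't tilt its hand. I tipped the tile about 14° in the pads by pressing its plain end gently (about 10 N) on top of the red lip. Then I hooked the thin edge under the lip and lowered the other end.

**Handwheel:** I brought it clockwise to zero, then gave it three full turns. The stop at zero was about 2 mm past the top at the handle (2–3°). The largest force I read while turning was about 29 N, once at the bottom of the first turn.

**Last checks:**
- **Tile:** it lies flat, tilt under 0.1° and top at 165.6 mm against 166 expected. It sits inside both the lip and the end stop.
- **Handle:** it stands within about 0.4 mm of straight above the axis, roughly 0.5°.
- **Table:** the nest reads -34.0°, against -33.7° expected (estimated machine angle of -3.7° less 30°).
- **Surroundings:** in the final pictures the jacks, tumbler and brush look unmoved, by eye. The gripper is clear of everything.
- **One check that failed:** my first flatness fit gave a nonsense slope. Most likely it picked up other bluish pixels; limited to the tile itself, it gave the values above.

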